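# Pack a two-layer pharmacy delivery carrier

## Robot

A 6-joint arm with a two-finger parallel gripper is mounted at the origin on the work surface; the furniture and walls round the work are solid. World frame = base frame: x ahead of the robot, y to its left, z up, the work surface at z = 0. Lengths are in mm, angles in rad, forces in N, time in s.
With the tool pointing down it reaches from about 350 to 875 mm from the base axis. Payload 4.2 kg.
Tool frame: the origin (TCP) lies at the very end of the fingers, on their centre line; the grasp point (between the pads) lies 19 mm behind it; z points along the fingers, y is the line along which they close (so a half turn about z gives the same grasp; the last joint's range is limited). The gripper opens to 85 mm and grips with 20 to 120 N. Pads are 22 mm wide; open, the fingers measure 114 mm over their backs; the gripper's body (76 mm by 85 mm) begins 54 mm behind the grasp point. The pads swing forward as they close: fully open they stand 13 mm farther back than shut.
Start: joints at [-0.952, 0.385, 0.008, 0, -1.194, -0.259], TCP at [220.069, -584.952, 231.312] pointing down, gripper open.
Joint ranges: [-3.14, 3.14], [-1.21, 2.06], [-1.07, 1.41], [-3.16, 2.05], [-2.99, -0.16], [-3.1, 3.1]. Speed limits (rad/s): [2.79, 2.79, 3.14, 3.14, 3.14, 3.14].

## Interface

Orientations are given as a unit quaternion [x, y, z, w].
In Python, from bench import arm, optics gives the robot as it stands. The module is installed in compiled form; this text tells all that it offers.
- The arm moves only by the tool step_arm, never from a script. Its argument "motion" is a list of rows, each an object with "dr": the turn, a rotation vector about the tool's x, y, z in units of 8 degrees (1.0 is 8 degrees), a list of three; "slide": the shift along the tool's x, y, z in mm, a list of three; "jaw": the finger opening in mm, from 0 to 85.4. A call has exactly 8 rows; each row is the pose to reach, as a shift and turn from the pose commanded when the call began, along the tool's axes at that moment; what a row does not reach only later rows make up. A row lasts 1/8 s, in which the tool goes at most 62.5 mm and 10.7 degrees, less where a joint would pass 70% of its speed; a pose out of reach is approached as far as the arm can. A call with a gripper value outside its range is refused whole. The fingers move at their own pace and stop on an object; the grip force is fixed at half the most. Time passes only in rows, so rows that repeat a pose let the fingers close, or fill a call up. It gives the time, the measured TCP pose, the force, the opening and the grip force at its end, in the units of the state.
- arm.read_state(): the state, without advancing time (a new reading comes with each control period).
- optics.get_image(name): name is "scene" or "side" or "wrist"; returns the picture (420x560x3 uint8, blue, green, red); there is no depth.
- optics.camera_info(name): a dict with "camera_matrix" (3x3 intrinsics, pixels), "view" (4x4, takes a point from world to camera coordinates); the wrist camera has in their place "T_tool_cam" (4x4, takes a point from camera to tool coordinates, whose origin is the TCP and whose axes are the flange's). Camera axes: x right, y up, looking along -z (the intrinsics and any distortion apply to the point x, -y, -z); pixel columns grow to the right and rows downward; lengths in mm; the calibration is good to about 2 mm. A picture is of the moment at which its call begins: read the wrist's pose just before it. camera_info takes no time and is no camera call.
- arm.job_done(): hands the job in; it is judged then, once.
The state is a dict: "clock": time; "joints": joint angles; "joint_vel": joint speeds; "joint_efforts": joint torques, N m; "position": TCP position; "ee_rot": TCP orientation; "contact_force": force on the tool from outside, world axes, zero at the start; "wrist_torque": the same for the moment, N m; "gripper_width": finger opening in mm; "grasp_force": force on a finger pad.
Only numpy, scipy, OpenCV 4.12 (cv2) and the standard library are available. Lean on these libraries where they do the work, as an engineer would, in place of code of your own. Each camera call takes 0.05 s, during which the arm holds its last target. There are 200 camera calls.

## Task

Pack the blue carrier for delivery: first stand every white ointment jar upright in a pocket of its bottom layer, then fit the white divider fully down over the centre post so that it lies flat on the corner ledges, and slide the red collar over the post down onto the divider's hub. Only then stand every small white-capped brown bottle upright in a pocket of the divider, let go, and leave the carton and the green-banded tub where they are.

Things in the scene. Friction and masses are not known exactly. Their poses are not given: they have to be found in the camera images.
- carrier: blue open box, fixed on the surface (black mat or wooden counter, both z = 6 mm), 236 (its x) x 192 (its y) x 64 mm high. Origin: centre of its underside, z up. Walls and floor 6 mm thick (inside 224 x 180). On the floor a grey insert 8 mm high with four 68 x 68 mm jar pockets. In the inside corners blue ledges, tops 54 mm above the underside, to carry the divider with 4 mm play to the walls, which rise 10 mm higher
- post_top (a point): centre of the top of the carrier's upright steel post: at the carrier's centre, 20 mm in diameter, chamfered top 118 mm above the carrier's underside; it stands 26 mm out of the hub of the seated divider
- divider: loose white plate 216 (its x) x 172 (its y) x 4 mm, 0.3 kg, lying flat. Origin: centre of its underside, z up. At its centre a green square hub 40 x 40 mm, top 38 mm above the underside, with a 28 mm square through hole for the post. Frames 10 mm high make four 52 x 52 mm bottle pockets. Its x goes along the carrier's x, either way round; seated, its underside is 54 mm above the carrier's
- hub (a point): point on the divider's centre line 29 mm above its underside (9 mm below the hub's top), for gripping two opposite flat sides of the hub, 40 mm apart along the divider's x or y; between the pocket frames, lanes 44 mm wide lead to all four sides
- collar_c (a point): centre of the red collar, a plain ring of 48 mm outside diameter, 26 mm bore, 24 mm high, lying flat at the start; either side may be up. Seated on the hub's top round the post, its centre is 104 mm above the carrier's underside
- low1 (a point): centre of the floor of a bottom pocket (68 x 68 mm, 8 mm deep, floor 6 mm above the carrier's underside), at x = +52, y = +52 mm in the carrier's frame
- up1 (a point): centre of the floor of an upper pocket (52 x 52 mm, 10 mm deep, floor 4 mm above the divider's underside), at x = +52, y = +52 mm in the divider's frame; moves with the divider
- low2 (a point): centre of the floor of a bottom pocket (68 x 68 mm, 8 mm deep, floor 6 mm above the carrier's underside), at x = +52, y = -52 mm in the carrier's frame
- up2 (a point): centre of the floor of an upper pocket (52 x 52 mm, 10 mm deep, floor 4 mm above the divider's underside), at x = +52, y = -52 mm in the divider's frame; moves with the divider
- low3 (a point): centre of the floor of a bottom pocket (68 x 68 mm, 8 mm deep, floor 6 mm above the carrier's underside), at x = -52, y = +52 mm in the carrier's frame
- up3 (a point): centre of the floor of an upper pocket (52 x 52 mm, 10 mm deep, floor 4 mm above the divider's underside), at x = -52, y = +52 mm in the divider's frame; moves with the divider
- low4 (a point): centre of the floor of a bottom pocket (68 x 68 mm, 8 mm deep, floor 6 mm above the carrier's underside), at x = -52, y = -52 mm in the carrier's frame
- up4 (a point): centre of the floor of an upper pocket (52 x 52 mm, 10 mm deep, floor 4 mm above the divider's underside), at x = -52, y = -52 mm in the divider's frame; moves with the divider
- jar1_c (a point): centre (half-way up) of a white ointment jar with screw lid, 60 mm in diameter at the lid (58 below it), 42 mm high, standing upright, about 70 g; may be absent
- jar2_c (a point): centre (half-way up) of a white ointment jar with screw lid, 60 mm in diameter at the lid (58 below it), 42 mm high, standing upright, about 70 g; may be absent
- jar3_c (a point): centre (half-way up) of a white ointment jar with screw lid, 60 mm in diameter at the lid (58 below it), 42 mm high, standing upright, about 70 g; may be absent
- jar4_c (a point): centre (half-way up) of a white ointment jar with screw lid, 60 mm in diameter at the lid (58 below it), 42 mm high, standing upright, about 70 g; may be absent
- bottle1_c (a point): centre (half-way up) of a brown glass bottle with a white cap, body 44 mm in diameter up to 67 mm, 100 mm high over the narrower cap, standing upright, about 120 g; may be absent
- bottle2_c (a point): centre (half-way up) of a brown glass bottle with a white cap, body 44 mm in diameter up to 67 mm, 100 mm high over the narrower cap, standing upright, about 120 g; may be absent
- bottle3_c (a point): centre (half-way up) of a brown glass bottle with a white cap, body 44 mm in diameter up to 67 mm, 100 mm high over the narrower cap, standing upright, about 120 g; may be absent
- carton: a white and dark red folding carton 52 x 60 x 110 mm standing near the robot; origin at the centre of its underside; a bystander
- tub: a white tub with a green band, 79 mm in diameter, 80 mm high, at the back; origin at the centre of its underside; a bystander

How it is judged:
By the outcome, as a careful person would: the job done as asked, in the order asked, and still so for the second after the job is handed in, with the robot touching nothing.
Of jar1, jar2, jar3, jar4 only 3 to 4 are there at a start; the rules pass over those that are not, and their reading is None.
Of bottle1, bottle2, bottle3 only 2 to 3 are there at a start; the rules pass over those that are not, and their reading is None.
At some moment in a run one of jar1, jar2, jar3, jar4, collar, divider may be knocked a few centimetres aside while the robot is not near it.
Once in a run the grip may slacken for a moment while it holds something.
It also fails if it takes over 208 s, if anything falls off the work surface, if the arm or the gripper's body presses on something with over 40 N, if the wrist force passes 120 N, or if a joint passes its speed limit or range.

## Working session

There is one attempt and no reset: what is moved stays moved. The work goes in short steps, Python scripts to look and compute and a tool call to move; the robot and the scene stay as the last step left them, time stands still between calls to the robot, and variables do not carry over. Pictures are saved under pics/ and viewed, at most 14 in all, crops included, and the job is handed in when it is done.

Besides the shell and the picture viewer there is one more tool, called after ">>>" as name(argument=value, ...), one argument or row to a line, values as JSON. step_arm: Moves the arm, as the interface text tells. Its arguments: {"type":"object","properties":{"motion":{"type":"array","items":{"type":"object","properties":{"dr":{"type":"array","items":{"type":"number"}},"slide":{"type":"array","items":{"type":"number"}},"jaw":{"type":"number"}}}}},"required":["motion"]}

```bash
ls; mkdir -p pics; cat > h.py <<'E'
import numpy as np, cv2
from bench import arm, optics
from scipy.spatial.transform import Rotation as R
def cam(name, st=None):
    ci=optics.camera_info(name); K=np.array(ci["camera_matrix"])
    if name=="wrist":
        T=np.eye(4); T[:3,:3]=R.from_quat(st["ee_rot"]).as_matrix(); T[:3,3]=st["position"]
        V=np.linalg.inv(T@np.array(ci["T_tool_cam"]))
    else: V=np.array(ci["view"])
    return K,V,ci
def px2plane(K,V,uv,z):
    uv=np.atleast_2d(uv).astype(float)
    d=np.c_[(uv-K[[0,1],[2,2]])/K[[0,1],[0,1]],np.ones(len(uv))]*[1,-1,-1]
    C=np.linalg.inv(V); o=C[:3,3]; w=d@C[:3,:3].T
    return o+w*((z-o[2])/w[:,2])[:,None]
def w2px(K,V,P):
    P=np.atleast_2d(P); c=P@V[:3,:3].T+V[:3,3]; c=c*[1,-1,-1]
    q=c@K.T; return q[:,:2]/q[:,2:]
def shot(name,fn=None):
    st=arm.read_state(); im=optics.get_image(name)
    if fn: cv2.imwrite("pics/"+fn,im)
    K,V,ci=cam(name,st); return im,K,V,st
E
python3 - <<'E'
from h import *
for n in ("scene","side","wrist"):
    im,K,V,st=shot(n,n+"0.png"); print(n,optics.camera_info(n))
print(st)
a=cv2.imread("pics/scene0.png");b=cv2.imread("pics/side0.png")
E
```

```text
pics
scene {'camera_matrix': array([[485.24306289,   0.        , 275.25624128],
       [  0.        , 485.24306289, 205.23304154],
       [  0.        ,   0.        ,   1.        ]]), 'view': array([[-7.03866860e-01, -7.10154476e-01, -1.58764740e-02,
         4.11974441e+02],
       [ 4.30564147e-01, -4.44315588e-01,  7.85619611e-01,
        -3.14395330e+02],
       [-5.64965448e-01,  5.46135769e-01,  6.18506075e-01,
        -9.48218553e+02],
       [ 0.00000000e+00,  0.00000000e+00,  0.00000000e+00,
         1.00000000e+00]])}
side {'camera_matrix': array([[471.28795943,   0.        , 276.36809524],
       [  0.        , 471.28795943, 207.10336182],
       [  0.        ,   0.        ,   1.        ]]), 'view': array([[-9.99822196e-01, -1.78873950e-02, -5.96801894e-03,
         5.45665721e+02],
       [ 9.12014945e-04, -3.61993550e-01,  9.32180153e-01,
        -8.59451587e+01],
       [-1.88346589e-02,  9.32008965e-01,  3.61945499e-01,
        -1.25885008e+03],
       [ 0.00000000e+00,  0.00000000e+00,  0.00000000e+00,
         1.00000000e+00]])}
wrist {'camera_matrix': array([[376.51
[... 516 characters left out ...]
nts': array([-9.52398953e-01,  3.85478535e-01,  6.75175559e-03, -4.41052931e-04,
       -1.19401285e+00, -2.58651094e-01]), 'joint_vel': array([ 0.00060472, -0.00040696,  0.00211977,  0.00129603,  0.00069793,
       -0.00198271]), 'joint_efforts': array([-4.61518011e-04, -3.93318629e+01,  1.88928026e+01,  4.19791728e+00,
       -2.59460743e-03,  8.18993982e-06]), 'position': array([ 219.88129905, -584.47729646,  230.32656036]), 'ee_rot': array([-1.78824647e-01,  9.83880460e-01,  9.66746710e-04, -2.26983428e-04]), 'contact_force': array([-0.40083024,  0.52485342,  0.09648442]), 'wrist_torque': array([0.06523603, 0.03839464, 0.01732576]), 'grasp_force': 0.0, 'gripper_width': 85.41291999885057}
```

View pics/scene0.png

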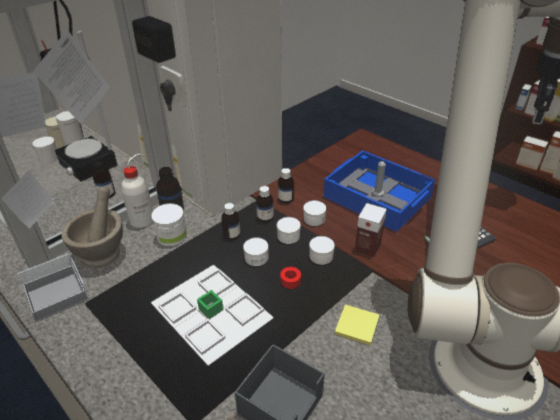

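View pics/side0.png

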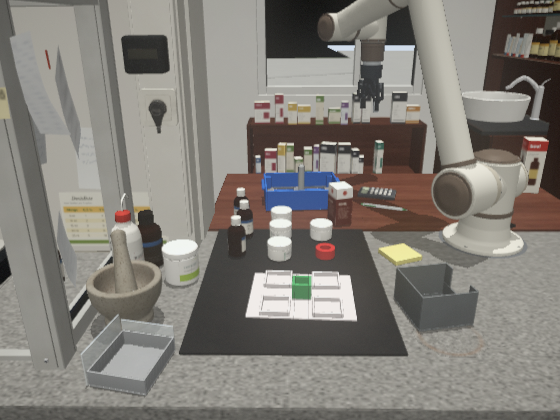

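The scene shows 4 jars (lids ~(315,208),(288,224),(256,245),(321,244)), 3 bottles (caps ~(285,172),(264,190),(230,208)), the collar at (291,277), the hub at (210,300), the post top at (381,163), the carton at (371,228) and the tub at (168,224).

```bash
python3 - <<'E'
from h import *
K,V,_=cam("scene")
def p(n,uv,z): print(n,px2plane(K,V,uv,z).round(0)[:,:2].tolist())
p("jars",[(315,207),(288,223),(256,244),(321,243)],48)
p("bot",[(286,172),(265,190),(230,208)],106)
p("collar",(291,274),30); p("hub",(209,299),44); p("post",(381,163),124)
p("divcorners",[(213,265),(272,315),(217,358),(152,304)],10)
p("carrier rim",[(363,154),(433,184),(396,207),(326,183)],70)
p("carton top",(373,213),116); p("tub",(168,213),86)
K,V,_=cam("side")
p("jars",[(281,212),(280,227),(279,241),(321,223)],48)
p("bot",[(240,191),(244,205),(236,220)],106)
p("collar",(325,247),30); p("hub",(301,280),44); p("post",(301,164),124)
E
```

```text
jars [[533.0, -96.0], [539.0, -0.0], [540.0, 109.0], [430.0, -2.0]]
bot [[642.0, -99.0], [623.0, -3.0], [632.0, 107.0]]
collar [[423.0, 109.0]]
hub [[488.0, 294.0]]
post [[470.0, -286.0]]
divcorners [[590.0, 205.0], [382.0, 211.0], [383.0, 362.0], [593.0, 376.0]]
carrier rim [[581.0, -361.0], [353.0, -370.0], [368.0, -217.0], [563.0, -174.0]]
carton top [[365.0, -108.0]]
tub [[747.0, 212.0]]
jars [[534.0, -75.0], [536.0, 30.0], [537.0, 115.0], [427.0, 3.0]]
bot [[648.0, -87.0], [628.0, 22.0], [639.0, 122.0]]
collar [[425.0, 111.0]]
hub [[489.0, 295.0]]
post [[472.0, -295.0]]
```

>>> step_arm(
  motion=[
    {"dr":[0,0,-1.2],"slide":[-45,24,-4],"jaw":85},
    {"dr":[0,0,-2.4],"slide":[-90,48,-8],"jaw":85},
    {"dr":[0,0,-3.6],"slide":[-135,72,-12],"jaw":85},
    {"dr":[0,0,-4.8],"slide":[-180,96,-16],"jaw":85},
    {"dr":[0,0,-6],"slide":[-225,120,-20],"jaw":85},
    {"dr":[0,0,-7.2],"slide":[-270,144,-24],"jaw":85},
    {"dr":[0,0,-8.68],"slide":[-347,185,-30],"jaw":85},
    {"dr":[0,0,-8.68],"slide":[-347,185,-30],"jaw":85},
  ],
)

```text
clock: 1.15
position: [481.4, -287.2, 261.3]
ee_rot: [0.709, -0.705, -0.0, -0.0]
contact_force: [-0.4, -0.3, 0.1]
gripper_width: 85.1
grasp_force: 0.0
```

```bash
python3 - <<'E'
from h import *
im,K,V,st=shot("wrist","w1.png"); print(st["clock"],st["position"],R.from_quat(st["ee_rot"]).as_matrix().round(3),st["joints"])
E
```

```text
1.15 [ 481.4123719  -287.23467828  261.27949549] [[ 0.006 -1.     0.   ]
 [-1.    -0.006  0.   ]
 [-0.    -0.    -1.   ]] [-2.49044023e-01  2.54888534e-01 -1.04186692e-01 -3.02471345e-04
 -1.21157685e+00  2.54773257e-01]
```

View pics/w1.png

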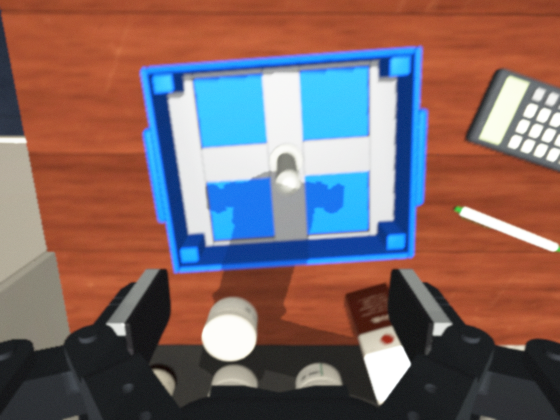

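The carrier is seen in full: outer rim corners ≈(143,68),(421,47),(413,258),(176,272), post top ≈(289,182). There is a jar at (231,330), with the carton near (375,330).

```bash
python3 - <<'E'
from h import *
im=cv2.imread("pics/w1.png"); K,V,_=cam("wrist",arm.read_state())
hsv=cv2.cvtColor(im,cv2.COLOR_BGR2HSV)
m=cv2.inRange(hsv,(100,120,60),(125,255,255))
c=max(cv2.findContours(m,0,2)[0],key=cv2.contourArea)[:,0]
# rim edges: contour points by side, fitted on plane z=70
P=px2plane(K,V,c,70)[:,:2]
print(P.min(0),P.max(0))
r=cv2.minAreaRect(P.astype(np.float32)); print(r)
ym,yM=P[:,1].min(),P[:,1].max()
for s,lab in((P[(P[:,1]>r[0][1]+70)&(abs(P[:,0]-r[0][0])<95)],"ytop"),(P[(P[:,1]<r[0][1]-70)&(abs(P[:,0]-r[0][0])<95)],"ybot")):
    l=cv2.fitLine(s.astype(np.float32),cv2.DIST_HUBER,0,.01,.01).ravel(); print(lab,l,np.degrees(np.arctan(l[1]/l[0])), l[3]+(470-l[2])*l[1]/l[0])
print("corners",px2plane(K,V,[(143,68),(421,47),(413,258),(176,272)],70)[:,:2].round(1))
print("post",px2plane(K,V,[(289,182)],124)[:,:2], "insert post base",px2plane(K,V,[(288,156)],14)[:,:2])
d=im[140:215,250:330]; cv2.imwrite("pics/postcrop.png",cv2.resize(d,None,fx=7,fy=7,interpolation=2))
E
```

```text
[ 349.63070425 -393.04984723] [ 602.31508379 -187.05706007]
((475.8809814453125, -290.12042236328125), (248.40252685546875, 190.73330688476562), 4.342392444610596)
ytop [ 9.9668616e-01  8.1343077e-02  5.0114404e+02 -1.9332378e+02] 4.66577 -195.86555
ybot [ 9.9705744e-01  7.6658390e-02  4.5769778e+02 -3.8666342e+02] 4.3965154 -385.71756
corners [[ 596.4 -375.4]
 [ 367.  -393.1]
 [ 352.4 -203.6]
 [ 582.9 -187.1]]
post [[ 475.08419138 -292.00668274]] insert post base [[ 473.33208144 -292.36382793]]
```

View pics/postcrop.png

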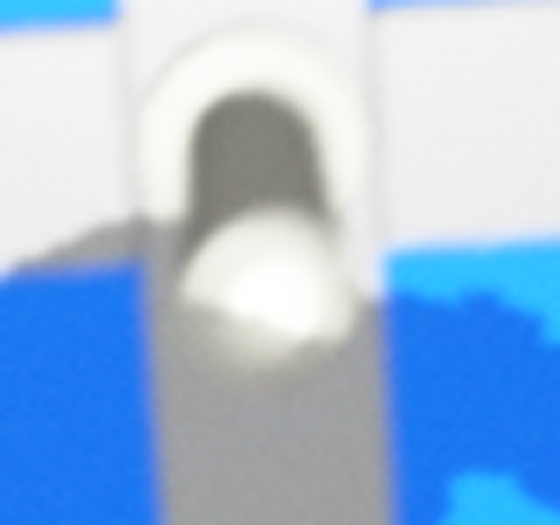

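>>> step_arm(
  motion=[
    {"slide":[-40,-5,0],"jaw":85},
    {"slide":[-80,-10,0],"jaw":85},
    {"slide":[-120,-15,0],"jaw":85},
    {"slide":[-160,-20,0],"jaw":85},
    {"slide":[-200,-25,0],"jaw":85},
    {"slide":[-240,-30,0],"jaw":85},
    {"slide":[-240,-30,0],"jaw":85},
    {"slide":[-240,-30,0],"jaw":85},
  ],
)

```text
$.motion[0]: bad value
```

```bash
python3 - <<'E'
from h import *
im,K,V,st=shot("wrist","w2.png"); print(st["clock"],st["position"])
E
```

```text
1.2 [ 482.59279478 -286.44447798  261.29183017]
```

View pics/w2.png

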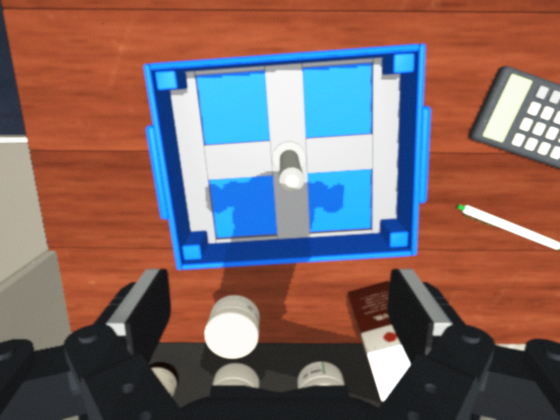

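View: the post top is at about (288,181) in w1. Carrier centre is ≈(475,-290.5) and its yaw ≈+4.5°. Every row needs `dr`.

>>> step_arm(
  motion=[
    {"dr":[0,0,0],"slide":[-45,-5,0],"jaw":85},
    {"dr":[0,0,0],"slide":[-90,-10,0],"jaw":85},
    {"dr":[0,0,0],"slide":[-135,-15,0],"jaw":85},
    {"dr":[0,0,0],"slide":[-180,-20,0],"jaw":85},
    {"dr":[0,0,0],"slide":[-225,-25,0],"jaw":85},
    {"dr":[0,0,0],"slide":[-260,-30,0],"jaw":85},
    {"dr":[0,0,0],"slide":[-260,-30,0],"jaw":85},
    {"dr":[0,0,0],"slide":[-260,-30,0],"jaw":85},
  ],
)

```text
clock: 2.25
position: [509.1, -30.4, 261.1]
ee_rot: [0.707, -0.707, -0.0, 0.0]
contact_force: [0.3, -0.7, -0.4]
gripper_width: 85.1
grasp_force: 0.0
```

```bash
python3 - <<'E'
from h import *
im,K,V,st=shot("wrist","w3.png"); print(st["clock"],st["position"])
E
```

```text
2.25 [509.09045743 -30.40410299 261.10844969]
```

View pics/w3.png

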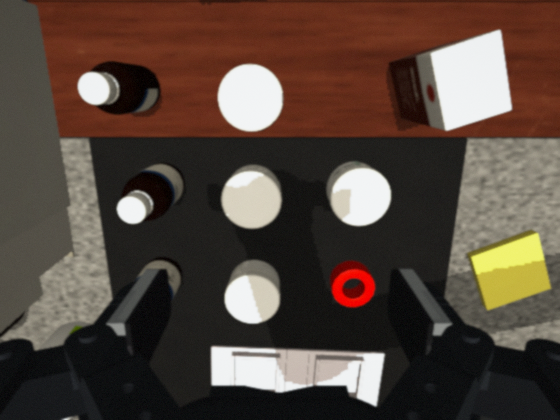

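Clear view: jars at (251,97), (251,198), (360,193), (253,291), collar at (353,286), bottle caps at (95,88) and (133,208). Next I'll write a circle detector of known radius.

```bash
cat >> h.py <<'E'
def jars(im,K,V,ztop=48,rad=30):
    C=np.linalg.inv(V)[:3,3]; r=K[0,0]*rad/((C[2]-ztop)/0.956)/0.97
    hsv=cv2.cvtColor(im,cv2.COLOR_BGR2HSV); m=cv2.inRange(hsv,(0,0,100),(180,75,255))
    m[330:]=0
    g=cv2.GaussianBlur(cv2.cvtColor(im,6),(5,5),1)
    h=cv2.HoughCircles(g,cv2.HOUGH_GRADIENT,1,40,param1=90,param2=16,minRadius=int(r*.88),maxRadius=int(r*1.15))
    out=[]
    for u,v,q in (h[0] if h is not None else []):
        k=np.zeros_like(m); cv2.circle(k,(int(u),int(v)),int(q*.85),255,-1)
        if cv2.mean(m,k)[0]>225: out.append((*px2plane(K,V,(u,v),ztop)[0,:2].round(1),*np.round([u,v,q],1)))
    return out
def red(im,K,V,z):
    hsv=cv2.cvtColor(im,cv2.COLOR_BGR2HSV)
    m=cv2.inRange(hsv,(0,170,180),(6,255,255))|cv2.inRange(hsv,(175,170,180),(180,255,255))
    c=max(cv2.findContours(m,0,2)[0],key=cv2.contourArea); u=cv2.minEnclosingCircle(c)
    return px2plane(K,V,u[0],z)[0,:2].round(1),u
E
python3 - <<'E'
from h import *
im,K,V,st=shot("wrist","w4.png"); print(st["clock"],st["position"])
for j in jars(im,K,V): print(j)
print(red(im,K,V,30))
E
```

```text
2.3 [509.09657008 -30.66075097 261.13494401]
(np.float64(535.8), np.float64(-1.7), np.float32(251.5), np.float32(197.5), np.float32(30.8))
(np.float64(428.0), np.float64(-3.7), np.float32(361.5), np.float32(195.5), np.float32(28.8))
(np.float64(535.5), np.float64(-95.3), np.float32(249.5), np.float32(98.5), np.float32(33.6))
(np.float64(537.0), np.float64(102.3), np.float32(252.5), np.float32(291.5), np.float32(31.9))
(array([425.9, 109.2]), ((353.5, 288.5), 20.988191604614258))
```

>>> step_arm(
  motion=[
    {"dr":[0,0,0],"slide":[40,-17,0],"jaw":85},
    {"dr":[0,0,0],"slide":[64,-27,50],"jaw":85},
    {"dr":[0,0,0],"slide":[64,-27,100],"jaw":85},
    {"dr":[0,0,0],"slide":[64,-27,150],"jaw":85},
    {"dr":[0,0,0],"slide":[64,-27,200],"jaw":85},
    {"dr":[0,0,0],"slide":[64,-27,235],"jaw":85},
    {"dr":[0,0,0],"slide":[64,-27,247],"jaw":85},
    {"dr":[0,0,0],"slide":[64,-27,247],"jaw":85},
  ],
)

```text
clock: 3.35
position: [536.6, -94.2, 14.2]
ee_rot: [0.707, -0.707, -0.0, 0.0]
contact_force: [0.2, 0.4, 0.5]
gripper_width: 85.2
grasp_force: 0.0
```

>>> step_arm(
  motion=[
    {"dr":[0,0,0],"slide":[0,0,0],"jaw":50},
    {"dr":[0,0,0],"slide":[0,0,0],"jaw":50},
    {"dr":[0,0,0],"slide":[0,0,0],"jaw":50},
    {"dr":[0,0,0],"slide":[0,0,0],"jaw":50},
    {"dr":[0,0,0],"slide":[0,0,-30],"jaw":50},
    {"dr":[0,0,0],"slide":[0,0,-80],"jaw":50},
    {"dr":[0,0,0],"slide":[0,0,-130],"jaw":50},
    {"dr":[0,0,0],"slide":[0,0,-160],"jaw":50},
  ],
)

```text
clock: 4.35
position: [537.4, -93.4, 178.0]
ee_rot: [0.708, -0.707, 0.002, -0.002]
contact_force: [0.6, -0.1, -1.4]
gripper_width: 58.5
grasp_force: 64.5
```

```bash
python3 - <<'E'
from h import *
st=arm.read_state(); print({k:np.round(st[k],2) for k in("clock","position","gripper_width","grasp_force","contact_force")})
s2=dict(st); s2["position"]=np.array([482.593,-286.444,261.292]); s2["ee_rot"]=[.70710678,-.70710678,0,0]
im=cv2.imread("pics/w2.png"); K,V,_=cam("wrist",s2)
c=px2plane(K,V,[(146,65),(424,45),(417,255),(178,270)],70)[:,:2]; print(c.round(1),c.mean(0), np.degrees(np.arctan2(*(c[0]-c[1])[::-1])),np.degrees(np.arctan2(*(c[3]-c[2])[::-1])))
print(px2plane(K,V,(291,180),124)[:,:2])
E
```

```text
{'clock': np.float64(4.35), 'position': array([537.38, -93.43, 177.97]), 'gripper_width': np.float64(58.5), 'grasp_force': np.float64(64.5), 'contact_force': array([ 0.59, -0.12, -1.4 ])}
[[ 592.9 -378.5]
 [ 363.7 -393.9]
 [ 349.2 -205.9]
 [ 581.2 -190. ]] [ 471.73947029 -292.09815892] 3.843002802719968 3.931232314262123
[[ 473.38046503 -293.56128817]]
```

>>> step_arm(
  motion=[
    {"dr":[0,0,-0.1],"slide":[50,2,0],"jaw":50},
    {"dr":[0,0,-0.2],"slide":[100,4,0],"jaw":50},
    {"dr":[0,0,-0.3],"slide":[150,6,0],"jaw":50},
    {"dr":[0,0,-0.4],"slide":[200,7,0],"jaw":50},
    {"dr":[0,0,-0.51],"slide":[235,7.5,0],"jaw":50},
    {"dr":[0,0,-0.51],"slide":[246,7.5,20],"jaw":50},
    {"dr":[0,0,-0.51],"slide":[246,7.5,50],"jaw":50},
    {"dr":[0,0,-0.51],"slide":[246,7.5,70],"jaw":50},
  ],
)

```text
clock: 5.35
position: [528.0, -338.3, 101.9]
ee_rot: [0.732, -0.681, -0.002, 0.0]
contact_force: [-0.0, -0.4, -0.7]
gripper_width: 58.7
grasp_force: 64.5
```

>>> step_arm(
  motion=[
    {"dr":[0,0,0],"slide":[0,0,20],"jaw":50},
    {"dr":[0,0,0],"slide":[0,0,40],"jaw":50},
    {"dr":[0,0,0],"slide":[0,0,55],"jaw":50},
    {"dr":[0,0,0],"slide":[0,0,65],"jaw":50},
    {"dr":[0,0,0],"slide":[0,0,74],"jaw":50},
    {"dr":[0,0,0],"slide":[0,0,82],"jaw":50},
    {"dr":[0,0,0],"slide":[0,0,82],"jaw":50},
    {"dr":[0,0,0],"slide":[0,0,82],"jaw":50},
  ],
)

```text
clock: 6.35
position: [529.6, -339.7, 22.5]
ee_rot: [0.732, -0.681, 0.0, -0.0]
contact_force: [0.8, 0.2, -0.4]
gripper_width: 58.5
grasp_force: 64.4
```

```bash
python3 - <<'E'
from h import *
im,K,V,st=shot("wrist","w5.png"); print(st["clock"],st["position"],st["gripper_width"])
a=cv2.resize(im,(400,300)); b=cv2.resize(optics.get_image("scene")[100:260,270:480],(400,300)); cv2.imwrite("pics/m5.png",np.hstack([a,b]))
E
```

```text
6.35 [ 529.62820199 -339.71319317   22.54230884] 58.47449464973641
```

View pics/m5.png

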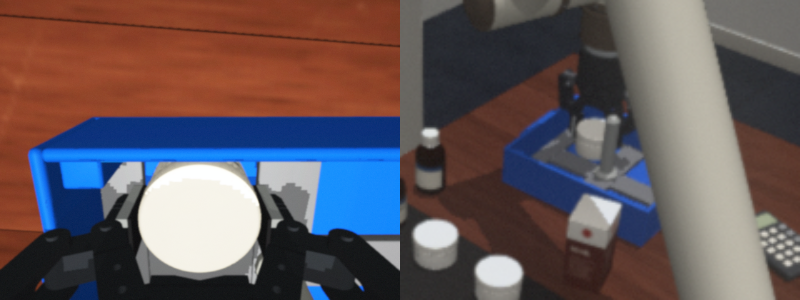

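Picture: the jar sits between the fingers inside the far pocket, parallel to the rim. Now I'll release it.

>>> step_arm(
  motion=[
    {"dr":[0,0,0],"slide":[0,0,0],"jaw":70},
    {"dr":[0,0,0],"slide":[0,0,0],"jaw":70},
    {"dr":[0,0,0],"slide":[0,0,0],"jaw":70},
    {"dr":[0,0,0],"slide":[0,0,-30],"jaw":70},
    {"dr":[0,0,0],"slide":[0,0,-80],"jaw":70},
    {"dr":[0,0,0.25],"slide":[0,0,-130],"jaw":85},
    {"dr":[0,0,0.51],"slide":[0,0,-170],"jaw":85},
    {"dr":[0,0,0.51],"slide":[0,0,-170],"jaw":85},
  ],
)

```text
clock: 7.45
position: [531.2, -340.5, 196.9]
ee_rot: [0.708, -0.707, 0.004, -0.002]
contact_force: [0.6, 0.7, -0.2]
gripper_width: 85.4
grasp_force: 0.0
```

>>> step_arm(
  motion=[
    {"dr":[0,0,0],"slide":[-55,-2,0],"jaw":85},
    {"dr":[0,0,0],"slide":[-110,-4,0],"jaw":85},
    {"dr":[0,0,0],"slide":[-165,-6,0],"jaw":85},
    {"dr":[0,0,0],"slide":[-220,-7,0],"jaw":85},
    {"dr":[0,0,0],"slide":[-275,-7,0],"jaw":85},
    {"dr":[0,0,0],"slide":[-338,-7,0],"jaw":85},
    {"dr":[0,0,0],"slide":[-338,-7,0],"jaw":85},
    {"dr":[0,0,0],"slide":[-338,-7,0],"jaw":85},
  ],
)

```text
clock: 8.45
position: [535.4, -1.5, 191.6]
ee_rot: [0.708, -0.706, -0.0, 0.001]
contact_force: [-0.2, -0.6, 1.2]
gripper_width: 84.8
grasp_force: 0.0
```

```bash
cat > look.py <<'E'
from h import *
im,K,V,st=shot("wrist","last.png"); p=st["position"]; print("t",round(st["clock"],2),"pos",p.round(1),"yaw",np.degrees(R.from_quat(st["ee_rot"]).as_euler("zyx")).round(2))
for j in jars(im,K,V): print("jar",[float(a) for a in j],"slide x,y",(p[1]-j[1]).round(1),(p[0]-j[0]).round(1))
try: print("red",red(im,K,V,30))
except Exception as e: print(e)
E
python3 look.py
```

```text
t 8.45 pos [535.4  -1.5 191.6] yaw [ 8.9900e+01 -9.0000e-02  1.7998e+02]
jar [536.3, -0.3, 277.5, 188.5, 37.5] slide x,y -1.2 -0.9
jar [427.1, -4.5, 417.5, 183.5, 34.400001525878906] slide x,y 3.0 108.3
red (array([436.1, 108.8]), ((387.0, 299.0), 20.025083541870117))
```

>>> step_arm(
  motion=[
    {"dr":[0,0,0],"slide":[-1,-1,50],"jaw":85},
    {"dr":[0,0,0],"slide":[-1,-1,100],"jaw":85},
    {"dr":[0,0,0],"slide":[-1,-1,145],"jaw":85},
    {"dr":[0,0,0],"slide":[-1,-1,170],"jaw":85},
    {"dr":[0,0,0],"slide":[-1,-1,178],"jaw":85},
    {"dr":[0,0,0],"slide":[-1,-1,178],"jaw":85},
    {"dr":[0,0,0],"slide":[-1,-1,178],"jaw":50},
    {"dr":[0,0,0],"slide":[-1,-1,178],"jaw":50},
  ],
)

```text
clock: 9.5
position: [538.0, -0.4, 16.1]
ee_rot: [0.708, -0.707, 0.001, -0.001]
contact_force: [0.3, -0.9, 4.7]
gripper_width: 58.6
grasp_force: 63.7
```

>>> step_arm(
  motion=[
    {"dr":[0,0,0],"slide":[0,0,0],"jaw":50},
    {"dr":[0,0,0],"slide":[0,0,0],"jaw":50},
    {"dr":[0,0,0],"slide":[0,0,0],"jaw":50},
    {"dr":[0,0,0],"slide":[0,0,0],"jaw":50},
    {"dr":[0,0,0],"slide":[0,0,-30],"jaw":50},
    {"dr":[0,0,0],"slide":[0,0,-80],"jaw":50},
    {"dr":[0,0,0],"slide":[0,0,-130],"jaw":50},
    {"dr":[0,0,0],"slide":[0,0,-160],"jaw":50},
  ],
)

```text
clock: 10.5
position: [537.7, -0.2, 177.6]
ee_rot: [0.708, -0.707, 0.001, -0.002]
contact_force: [-0.0, 0.2, -0.3]
gripper_width: 59.1
grasp_force: 64.5
```

>>> step_arm(
  motion=[
    {"dr":[0,0,-0.1],"slide":[55,18,0],"jaw":50},
    {"dr":[0,0,-0.2],"slide":[110,36,0],"jaw":50},
    {"dr":[0,0,-0.3],"slide":[165,54,0],"jaw":50},
    {"dr":[0,0,-0.4],"slide":[220,72,0],"jaw":50},
    {"dr":[0,0,-0.51],"slide":[275,90,0],"jaw":50},
    {"dr":[0,0,-0.51],"slide":[330,106,0],"jaw":50},
    {"dr":[0,0,-0.51],"slide":[347,111.5,0],"jaw":50},
    {"dr":[0,0,-0.51],"slide":[347,111.5,0],"jaw":50},
  ],
)

```text
clock: 11.5
position: [425.2, -348.2, 174.2]
ee_rot: [0.731, -0.682, -0.0, -0.0]
contact_force: [-1.2, -0.8, -0.2]
gripper_width: 58.5
grasp_force: 64.5
```

>>> step_arm(
  motion=[
    {"dr":[0,0,0],"slide":[0,0,40],"jaw":50},
    {"dr":[0,0,0],"slide":[0,0,80],"jaw":50},
    {"dr":[0,0,0],"slide":[0,0,105],"jaw":50},
    {"dr":[0,0,0],"slide":[0,0,122],"jaw":50},
    {"dr":[0,0,0],"slide":[0,0,137],"jaw":50},
    {"dr":[0,0,0],"slide":[0,0,152],"jaw":50},
    {"dr":[0,0,0],"slide":[0,0,152],"jaw":50},
    {"dr":[0,0,0],"slide":[0,0,152],"jaw":50},
  ],
)

```text
clock: 12.5
position: [426.1, -347.7, 22.6]
ee_rot: [0.732, -0.681, 0.0, -0.0]
contact_force: [-0.4, -0.1, -0.4]
gripper_width: 58.7
grasp_force: 67.4
```

>>> step_arm(
  motion=[
    {"dr":[0,0,0],"slide":[0,0,0],"jaw":70},
    {"dr":[0,0,0],"slide":[0,0,0],"jaw":70},
    {"dr":[0,0,0],"slide":[0,0,0],"jaw":70},
    {"dr":[0,0,0],"slide":[0,0,-30],"jaw":70},
    {"dr":[0,0,0],"slide":[0,0,-80],"jaw":70},
    {"dr":[0,0,0.25],"slide":[0,0,-130],"jaw":85},
    {"dr":[0,0,0.51],"slide":[0,0,-170],"jaw":85},
    {"dr":[0,0,0.51],"slide":[0,0,-170],"jaw":85},
  ],
)

```text
clock: 13.5
position: [427.6, -348.7, 196.4]
ee_rot: [0.708, -0.707, 0.004, -0.001]
contact_force: [-0.5, 0.4, -0.2]
gripper_width: 85.2
grasp_force: 0.0
```

>>> step_arm(
  motion=[
    {"dr":[0,0,0],"slide":[-55,0,0],"jaw":85},
    {"dr":[0,0,0],"slide":[-110,-1,0],"jaw":85},
    {"dr":[0,0,0],"slide":[-165,-1,0],"jaw":85},
    {"dr":[0,0,0],"slide":[-220,-2,0],"jaw":85},
    {"dr":[0,0,0],"slide":[-275,-2,0],"jaw":85},
    {"dr":[0,0,0],"slide":[-344,-3,0],"jaw":85},
    {"dr":[0,0,0],"slide":[-344,-3,0],"jaw":85},
    {"dr":[0,0,0],"slide":[-344,-3,0],"jaw":85},
  ],
)

```text
clock: 14.5
position: [427.9, -3.4, 191.6]
ee_rot: [0.708, -0.706, -0.0, 0.001]
contact_force: [0.6, -0.6, -0.6]
gripper_width: 85.1
grasp_force: 0.0
```

```bash
python3 look.py
```

```text
t 14.5 pos [427.9  -3.4 191.6] yaw [ 8.9860e+01 -9.0000e-02  1.7998e+02]
jar [428.7, -3.9, 277.5, 186.5, 37.099998474121094] slide x,y 0.5 -0.8
red (array([425.9, 107. ]), ((280.5, 299.0), 23.585052490234375))
```

>>> step_arm(
  motion=[
    {"dr":[0,0,0],"slide":[0,-1,50],"jaw":85},
    {"dr":[0,0,0],"slide":[0,-1,100],"jaw":85},
    {"dr":[0,0,0],"slide":[0,-1,145],"jaw":85},
    {"dr":[0,0,0],"slide":[0,-1,170],"jaw":85},
    {"dr":[0,0,0],"slide":[0,-1,178],"jaw":85},
    {"dr":[0,0,0],"slide":[0,-1,178],"jaw":85},
    {"dr":[0,0,0],"slide":[0,-1,178],"jaw":50},
    {"dr":[0,0,0],"slide":[0,-1,178],"jaw":50},
  ],
)

```text
clock: 15.55
position: [430.2, -3.6, 15.8]
ee_rot: [0.708, -0.707, 0.001, -0.001]
contact_force: [-1.4, -1.4, 4.7]
gripper_width: 58.7
grasp_force: 63.0
```

>>> step_arm(
  motion=[
    {"dr":[0,0,0],"slide":[0,0,0],"jaw":50},
    {"dr":[0,0,0],"slide":[0,0,0],"jaw":50},
    {"dr":[0,0,0],"slide":[0,0,0],"jaw":50},
    {"dr":[0,0,0],"slide":[0,0,0],"jaw":50},
    {"dr":[0,0,0],"slide":[0,0,-30],"jaw":50},
    {"dr":[0,0,0],"slide":[0,0,-80],"jaw":50},
    {"dr":[0,0,0],"slide":[0,0,-130],"jaw":50},
    {"dr":[0,0,0],"slide":[0,0,-160],"jaw":50},
  ],
)

```text
clock: 16.55
position: [430.1, -3.4, 177.8]
ee_rot: [0.708, -0.707, 0.001, -0.003]
contact_force: [0.5, -0.5, -1.3]
gripper_width: 58.5
grasp_force: 64.5
```

>>> step_arm(
  motion=[
    {"dr":[0,0,-0.1],"slide":[45,2,0],"jaw":50},
    {"dr":[0,0,-0.2],"slide":[90,4,0],"jaw":50},
    {"dr":[0,0,-0.3],"slide":[135,6,0],"jaw":50},
    {"dr":[0,0,-0.4],"slide":[180,8,0],"jaw":50},
    {"dr":[0,0,-0.51],"slide":[225,10,0],"jaw":50},
    {"dr":[0,0,-0.51],"slide":[240,11,0],"jaw":50},
    {"dr":[0,0,-0.51],"slide":[240,11,0],"jaw":50},
    {"dr":[0,0,-0.51],"slide":[240,11,0],"jaw":50},
  ],
)

```text
clock: 17.55
position: [418.6, -242.8, 174.5]
ee_rot: [0.732, -0.681, 0.0, -0.0]
contact_force: [-0.4, 0.7, -0.9]
gripper_width: 58.8
grasp_force: 64.5
```

>>> step_arm(
  motion=[
    {"dr":[0,0,0],"slide":[0,0,40],"jaw":50},
    {"dr":[0,0,0],"slide":[0,0,80],"jaw":50},
    {"dr":[0,0,0],"slide":[0,0,105],"jaw":50},
    {"dr":[0,0,0],"slide":[0,0,122],"jaw":50},
    {"dr":[0,0,0],"slide":[0,0,137],"jaw":50},
    {"dr":[0,0,0],"slide":[0,0,152],"jaw":50},
    {"dr":[0,0,0],"slide":[0,0,152],"jaw":50},
    {"dr":[0,0,0],"slide":[0,0,152],"jaw":50},
  ],
)

```text
clock: 18.55
position: [419.2, -242.9, 22.6]
ee_rot: [0.733, -0.681, 0.0, -0.0]
contact_force: [0.3, -0.1, -0.5]
gripper_width: 58.6
grasp_force: 65.2
```

>>> step_arm(
  motion=[
    {"dr":[0,0,0],"slide":[0,0,0],"jaw":70},
    {"dr":[0,0,0],"slide":[0,0,0],"jaw":70},
    {"dr":[0,0,0],"slide":[0,0,0],"jaw":70},
    {"dr":[0,0,0],"slide":[0,0,-30],"jaw":70},
    {"dr":[0,0,0],"slide":[0,0,-80],"jaw":70},
    {"dr":[0,0,0.25],"slide":[0,0,-130],"jaw":85},
    {"dr":[0,0,0.51],"slide":[0,0,-170],"jaw":85},
    {"dr":[0,0,0.51],"slide":[0,0,-170],"jaw":85},
  ],
)

```text
clock: 19.55
position: [420.6, -244.3, 195.9]
ee_rot: [0.708, -0.707, 0.004, -0.002]
contact_force: [-0.1, 0.5, -0.2]
gripper_width: 85.2
grasp_force: 0.0
```

>>> step_arm(
  motion=[
    {"dr":[0,0,0],"slide":[-55,-19,0],"jaw":85},
    {"dr":[0,0,0],"slide":[-110,-38,0],"jaw":85},
    {"dr":[0,0,0],"slide":[-165,-57,0],"jaw":85},
    {"dr":[0,0,0],"slide":[-220,-76,0],"jaw":85},
    {"dr":[0,0,0],"slide":[-275,-95,0],"jaw":85},
    {"dr":[0,0,0],"slide":[-330,-114,0],"jaw":85},
    {"dr":[0,0,0],"slide":[-346,-118,0],"jaw":85},
    {"dr":[0,0,0],"slide":[-346,-118,0],"jaw":85},
  ],
)

```text
clock: 20.55
position: [535.7, 102.8, 191.0]
ee_rot: [0.708, -0.706, -0.001, 0.001]
contact_force: [-0.0, 0.8, -0.5]
gripper_width: 85.2
grasp_force: 0.0
```

```bash
python3 look.py
```

```text
t 20.55 pos [535.7 102.8 191. ] yaw [ 8.9870e+01 -1.5000e-01  1.7994e+02]
jar [538.0, 110.3, 275.5, 196.5, 37.20000076293945] slide x,y -7.5 -2.3
red (array([426.7, 108.4]), ((409.5, 188.5), 29.129121780395508))
```

>>> step_arm(
  motion=[
    {"dr":[0,0,0],"slide":[-7.5,-2,50],"jaw":85},
    {"dr":[0,0,0],"slide":[-7.5,-2,100],"jaw":85},
    {"dr":[0,0,0],"slide":[-7.5,-2,145],"jaw":85},
    {"dr":[0,0,0],"slide":[-7.5,-2,170],"jaw":85},
    {"dr":[0,0,0],"slide":[-7.5,-2,178],"jaw":85},
    {"dr":[0,0,0],"slide":[-7.5,-2,178],"jaw":85},
    {"dr":[0,0,0],"slide":[-7.5,-2,178],"jaw":50},
    {"dr":[0,0,0],"slide":[-7.5,-2,178],"jaw":50},
  ],
)

```text
clock: 21.6
position: [539.3, 110.3, 16.2]
ee_rot: [0.708, -0.707, 0.001, -0.001]
contact_force: [-1.9, -1.5, 5.0]
gripper_width: 58.9
grasp_force: 63.7
```

>>> step_arm(
  motion=[
    {"dr":[0,0,0],"slide":[0,0,0],"jaw":50},
    {"dr":[0,0,0],"slide":[0,0,0],"jaw":50},
    {"dr":[0,0,0],"slide":[0,0,0],"jaw":50},
    {"dr":[0,0,0],"slide":[0,0,0],"jaw":50},
    {"dr":[0,0,0],"slide":[0,0,-30],"jaw":50},
    {"dr":[0,0,0],"slide":[0,0,-80],"jaw":50},
    {"dr":[0,0,0],"slide":[0,0,-130],"jaw":50},
    {"dr":[0,0,0],"slide":[0,0,-160],"jaw":50},
  ],
)

```text
clock: 22.6
position: [539.0, 110.4, 177.7]
ee_rot: [0.708, -0.707, 0.001, -0.002]
contact_force: [0.0, 1.5, -0.9]
gripper_width: 58.6
grasp_force: 64.5
```

```bash
python3 look.py; python3 -c "
import cv2;cv2.imwrite('pics/jd.png',cv2.imread('pics/last.png'))"
```

```text
t 22.6 pos [539.  110.4 177.7] yaw [  89.92    0.25 -179.87]
jar [729.4, 194.6, 45.5, 290.5, 36.400001525878906] slide x,y -84.2 -190.4
red (array([425.4, 109.5]), ((423.5, 184.5), 31.756988525390625))
```

View pics/jd.png

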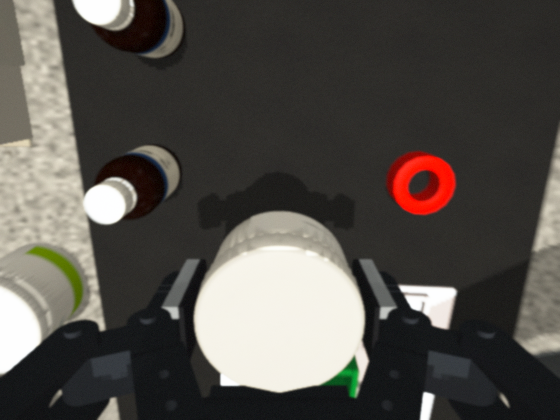

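The jar is centred between the pads (lid centre ≈(280,301)); the bottles and collar are untouched.

>>> step_arm(
  motion=[
    {"dr":[0,0,-0.1],"slide":[55,3,0],"jaw":50},
    {"dr":[0,0,-0.2],"slide":[110,6,0],"jaw":50},
    {"dr":[0,0,-0.3],"slide":[165,9,0],"jaw":50},
    {"dr":[0,0,-0.4],"slide":[220,12,0],"jaw":50},
    {"dr":[0,0,-0.51],"slide":[275,15,0],"jaw":50},
    {"dr":[0,0,-0.51],"slide":[330,17,0],"jaw":50},
    {"dr":[0,0,-0.51],"slide":[347,17,0],"jaw":50},
    {"dr":[0,0,-0.51],"slide":[347,17,0],"jaw":50},
  ],
)

```text
clock: 23.65
position: [521.3, -237.8, 173.9]
ee_rot: [0.731, -0.682, -0.0, -0.0]
contact_force: [0.2, 0.0, 0.4]
gripper_width: 58.6
grasp_force: 64.5
```

>>> step_arm(
  motion=[
    {"dr":[0,0,0],"slide":[0,0,40],"jaw":50},
    {"dr":[0,0,0],"slide":[0,0,80],"jaw":50},
    {"dr":[0,0,0],"slide":[0,0,105],"jaw":50},
    {"dr":[0,0,0],"slide":[0,0,122],"jaw":50},
    {"dr":[0,0,0],"slide":[0,0,137],"jaw":50},
    {"dr":[0,0,0],"slide":[0,0,152],"jaw":50},
    {"dr":[0,0,0],"slide":[0,0,152],"jaw":50},
    {"dr":[0,0,0],"slide":[0,0,152],"jaw":50},
  ],
)

```text
clock: 24.65
position: [521.9, -237.0, 22.6]
ee_rot: [0.732, -0.681, 0.0, -0.0]
contact_force: [-0.6, -1.0, 0.3]
gripper_width: 58.6
grasp_force: 67.5
```

>>> step_arm(
  motion=[
    {"dr":[0,0,0],"slide":[0,0,0],"jaw":70},
    {"dr":[0,0,0],"slide":[0,0,0],"jaw":70},
    {"dr":[0,0,0],"slide":[0,0,0],"jaw":70},
    {"dr":[0,0,0],"slide":[0,0,-30],"jaw":70},
    {"dr":[0,0,0],"slide":[0,0,-80],"jaw":70},
    {"dr":[0,0,0],"slide":[0,0,-130],"jaw":85},
    {"dr":[0,0,0],"slide":[0,0,-180],"jaw":85},
    {"dr":[0,0,0],"slide":[0,0,-228],"jaw":85},
  ],
)

```text
clock: 25.65
position: [521.4, -237.1, 252.4]
ee_rot: [0.732, -0.681, 0.0, -0.0]
contact_force: [0.9, -0.2, -0.7]
gripper_width: 84.8
grasp_force: 0.0
```

>>> step_arm(
  motion=[
    {"dr":[0,0,0.1],"slide":[30,30,0],"jaw":85},
    {"dr":[0,0,0.3],"slide":[55,50,0],"jaw":85},
    {"dr":[0,0,0.51],"slide":[55,50,0],"jaw":85},
    {"dr":[0,0,0.51],"slide":[55,50,0],"jaw":85},
    {"dr":[0,0,0.51],"slide":[55,50,0],"jaw":85},
    {"dr":[0,0,0.51],"slide":[55,50,0],"jaw":85},
    {"dr":[0,0,0.51],"slide":[55,50,0],"jaw":85},
    {"dr":[0,0,0.51],"slide":[55,50,0],"jaw":85},
  ],
)

```text
clock: 26.65
position: [475.9, -295.4, 250.3]
ee_rot: [0.708, -0.707, -0.0, 0.0]
contact_force: [-0.3, -0.4, -0.3]
gripper_width: 85.0
grasp_force: 0.0
```

```bash
python3 look.py; cp pics/last.png pics/c6.png
```

```text
t 26.65 pos [ 475.9 -295.4  250.3] yaw [  89.92   -0.   -180.  ]
jar [424.5, -344.9, 336.5, 116.5, 34.099998474121094] slide x,y 49.5 51.4
jar [418.5, -236.0, 337.5, 230.5, 31.5] slide x,y -59.4 57.4
jar [530.8, -342.1, 217.5, 119.5, 34.099998474121094] slide x,y 46.7 -54.9
jar [524.1, -232.8, 229.5, 233.5, 28.600000381469727] slide x,y -62.6 -48.2
max() iterable argument is empty
```

View pics/c6.png

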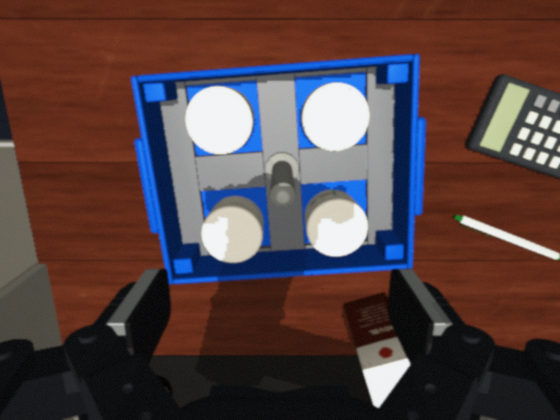

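All four jars stand in their pockets. Post top is ≈(284,195), and the rim corners are (134,78),(417,57),(412,269),(168,283).

```bash
python3 - <<'E'
from h import *
st=arm.read_state(); K,V,_=cam("wrist",st)
c=px2plane(K,V,[(134,78),(417,57),(412,269),(168,283)],70)[:,:2]; print(c.round(1),c.mean(0), np.degrees(np.arctan2(*(c[0]-c[1])[::-1])),np.degrees(np.arctan2(*(c[3]-c[2])[::-1])))
l=px2plane(K,V,[(154,92),(398,74),(394,252),(183,266)],60)[:,:2]; print("ledges",l.mean(0))
im=cv2.imread("pics/c6.png"); g=cv2.cvtColor(im,6)[150:215,255:312]; print("post",px2plane(K,V,[(284,194)],124)[:,:2])
cv2.imwrite("pics/pc.png",cv2.resize(g,None,fx=8,fy=8,interpolation=2))
E
```

```text
[[ 593.3 -376.9]
 [ 365.6 -393.1]
 [ 349.9 -205.8]
 [ 581.7 -190.8]] [ 472.64313736 -291.63070734] 4.069219150177234 3.7009300695468754
ledges [ 472.9854558  -292.19811028]
post [[ 472.08434347 -294.62171323]]
```

View pics/pc.png

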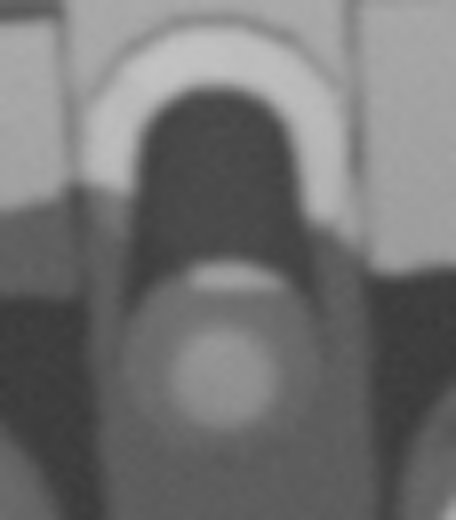

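>>> step_arm(
  motion=[
    {"dr":[0,0,0],"slide":[-60,0,0],"jaw":85},
    {"dr":[0,0,0],"slide":[-120,0,0],"jaw":85},
    {"dr":[0,0,0],"slide":[-180,0,0],"jaw":85},
    {"dr":[0,0,0],"slide":[-240,0,0],"jaw":85},
    {"dr":[0,0,0],"slide":[-300,0,0],"jaw":85},
    {"dr":[0,0,0],"slide":[-360,0,0],"jaw":85},
    {"dr":[0,0,0],"slide":[-420,0,0],"jaw":85},
    {"dr":[0,0,0],"slide":[-480,0,0],"jaw":85},
  ],
)

```text
clock: 27.7
position: [475.0, 186.5, 250.7]
ee_rot: [0.708, -0.707, 0.0, -0.0]
contact_force: [1.3, -0.4, -0.6]
gripper_width: 84.8
grasp_force: 0.0
```

>>> step_arm(
  motion=[
    {"dr":[0,0,0],"slide":[-70,-10,0],"jaw":85},
    {"dr":[0,0,0],"slide":[-70,-10,0],"jaw":85},
    {"dr":[0,0,0],"slide":[-70,-10,0],"jaw":85},
    {"dr":[0,0,0],"slide":[-70,-10,0],"jaw":85},
    {"dr":[0,0,0],"slide":[-70,-10,0],"jaw":85},
    {"dr":[0,0,0],"slide":[-70,-10,0],"jaw":85},
    {"dr":[0,0,0],"slide":[-70,-10,0],"jaw":85},
    {"dr":[0,0,0],"slide":[-70,-10,0],"jaw":85},
  ],
)

```text
clock: 28.7
position: [485.3, 254.3, 250.4]
ee_rot: [0.707, -0.707, -0.0, -0.0]
contact_force: [1.0, -0.1, 0.2]
gripper_width: 84.9
grasp_force: 0.0
```

```bash
python3 - <<'E'
from h import *
im,K,V,st=shot("wrist","d7.png"); print(st["clock"],st["position"],R.from_quat(st["ee_rot"]).as_euler("zyx",True))
hsv=cv2.cvtColor(im,cv2.COLOR_BGR2HSV); m=cv2.inRange(hsv,(45,100,60),(80,255,255))
c=max(cv2.findContours(m,0,2)[0],key=cv2.contourArea); print(cv2.boundingRect(c))
E
```

```text
28.7 [485.26279427 254.3004847  250.36207659] [ 8.99596214e+01  2.90113705e-03 -1.79995434e+02]
(255, 183, 41, 46)
```

View pics/d7.png

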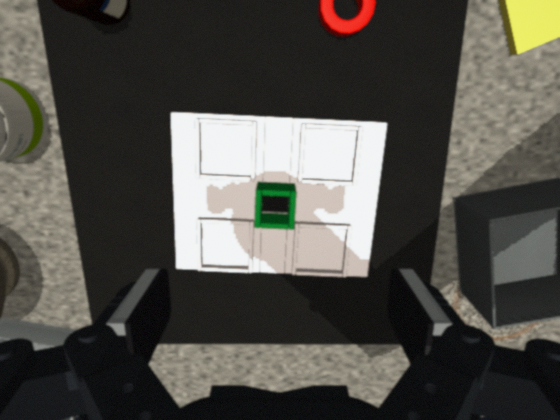

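The divider lies nearly square on the mat: plate corners ≈(172,112),(386,123),(368,277),(176,268); hub ring at ≈(276,205).

```bash
python3 - <<'E'
from h import *
im=cv2.imread("pics/d7.png"); st=arm.read_state(); K,V,_=cam("wrist",st)
c=px2plane(K,V,[(172,112),(386,123),(368,277),(176,268)],10)[:,:2]; print(c.round(1),c.mean(0))
print([np.degrees(np.arctan2(*(a)[::-1])).round(2) for a in (c[0]-c[1],c[3]-c[2])], np.linalg.norm(c[0]-c[1]),np.linalg.norm(c[1]-c[2]))
hsv=cv2.cvtColor(im,cv2.COLOR_BGR2HSV); m=cv2.inRange(hsv,(45,100,40),(80,255,255))
P=np.argwhere(m)[:,::-1]; P=P[(P[:,0]>240)&(P[:,0]<310)&(P[:,1]<240)]
c=cv2.convexHull(P); r=cv2.approxPolyDP(c,4,True)[:,0]; print(r.tolist(),px2plane(K,V,r,44)[:,:2].round(1).tolist())
print("rows at bottom", P[:,1].max(), hsv[180:232:2,275].tolist())
E
```

```text
[[590.7 203.5]
 [378.5 214. ]
 [384.4 384.9]
 [600.3 373.7]] [488.48827601 294.03933295]
[np.float64(-2.84), np.float64(-2.96)] 212.4012814519462 170.96308077767452
[[292, 184], [293, 228], [255, 226], [258, 184]] [[472.7, 268.0], [471.2, 312.7], [508.7, 310.7], [505.0, 268.0]]
rows at bottom 228 [[17, 29, 205], [45, 45, 126], [67, 222, 62], [70, 242, 59], [69, 239, 65], [68, 236, 93], [68, 229, 130], [68, 242, 120], [65, 198, 58], [60, 16, 16], [0, 26, 20], [0, 24, 21], [23, 51, 20], [30, 27, 19], [15, 28, 18], [0, 26, 29], [44, 46, 83], [66, 159, 69], [69, 230, 60], [68, 238, 60], [69, 234, 61], [69, 239, 64], [69, 236, 110], [69, 235, 130], [55, 71, 143], [15, 25, 203]]
```

>>> step_arm(
  motion=[
    {"dr":[0,0,0.36],"slide":[-38.5,-3.5,0],"jaw":85},
    {"dr":[0,0,0.36],"slide":[-38.5,-3.5,50],"jaw":85},
    {"dr":[0,0,0.36],"slide":[-38.5,-3.5,100],"jaw":85},
    {"dr":[0,0,0.36],"slide":[-38.5,-3.5,150],"jaw":85},
    {"dr":[0,0,0.36],"slide":[-38.5,-3.5,195],"jaw":85},
    {"dr":[0,0,0.36],"slide":[-38.5,-3.5,225],"jaw":85},
    {"dr":[0,0,0.36],"slide":[-38.5,-3.5,234],"jaw":80},
    {"dr":[0,0,0.36],"slide":[-38.5,-3.5,234],"jaw":60},
  ],
)

```text
clock: 29.75
position: [489.0, 293.2, 16.5]
ee_rot: [-0.69, 0.724, -0.0, 0.0]
contact_force: [0.3, -0.3, 0.2]
gripper_width: 63.6
grasp_force: 0.0
```

>>> step_arm(
  motion=[
    {"dr":[0,0,0],"slide":[0,0,0],"jaw":30},
    {"dr":[0,0,0],"slide":[0,0,0],"jaw":30},
    {"dr":[0,0,0],"slide":[0,0,0],"jaw":30},
    {"dr":[0,0,0],"slide":[0,0,0],"jaw":30},
    {"dr":[0,0,0],"slide":[0,0,0],"jaw":30},
    {"dr":[0,0,0],"slide":[0,0,-10],"jaw":30},
    {"dr":[0,0,0],"slide":[0,0,-20],"jaw":30},
    {"dr":[0,0,0],"slide":[0,0,-20],"jaw":30},
  ],
)

```text
clock: 30.75
position: [489.1, 293.3, 37.2]
ee_rot: [-0.689, 0.724, 0.0, 0.001]
contact_force: [0.3, 0.5, -4.2]
gripper_width: 38.8
grasp_force: 62.1
```

```bash
python3 - <<'E'
from h import *
im,K,V,st=shot("wrist","d8.png"); print(st["clock"],st["position"],R.from_quat(st["ee_rot"]).as_euler("zyx",True))
cv2.imwrite("pics/d8c.png",im)
E
```

```text
30.75 [489.0633789  293.25687764  37.15240471] [ 9.28277210e+01  6.99832754e-02 -1.79927970e+02]
```

View pics/d8c.png

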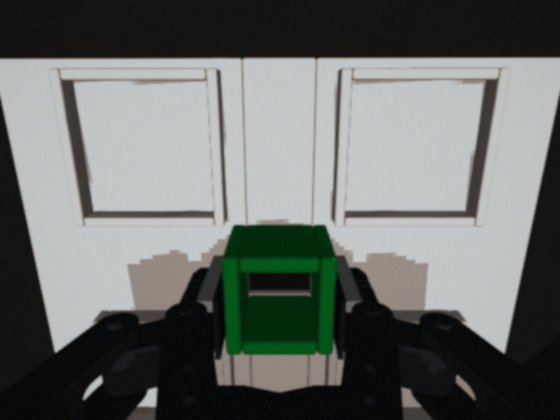

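The hub is gripped and lifted. Its top face spans about rows 262–354, the plate's front edge is at row 58, and it is level.

```bash
python3 - <<'E'
from h import *
im=cv2.imread("pics/d8.png"); st=arm.read_state(); K,V,_=cam("wrist",st); Rm=R.from_quat(st["ee_rot"]).as_matrix()
hsv=cv2.cvtColor(im,cv2.COLOR_BGR2HSV)
print([(r,hsv[r,280,2],hsv[r,280,1]) for r in list(range(50,64,1))]); print([(r,hsv[r,235].tolist()) for r in range(222,275,3)]+[(r,hsv[r,280].tolist()) for r in range(345,362)])
for uv,z in(((280,354),64.7),((280,262),64.7),((280,58),30.7),((226,262),64.7),((334,262),64.7)):
    w=px2plane(K,V,uv,z)[0]; print(uv,((w-st["position"])@Rm).round(1))
E
```

```text
[(50, np.uint8(21), np.uint8(36)), (51, np.uint8(23), np.uint8(55)), (52, np.uint8(18), np.uint8(57)), (53, np.uint8(21), np.uint8(24)), (54, np.uint8(20), np.uint8(38)), (55, np.uint8(20), np.uint8(38)), (56, np.uint8(36), np.uint8(35)), (57, np.uint8(92), np.uint8(28)), (58, np.uint8(153), np.uint8(13)), (59, np.uint8(184), np.uint8(4)), (60, np.uint8(195), np.uint8(5)), (61, np.uint8(198), np.uint8(6)), (62, np.uint8(199), np.uint8(5)), (63, np.uint8(198), np.uint8(8))]
[(222, [99, 9, 203]), (225, [70, 36, 106]), (228, [67, 249, 44]), (231, [68, 255, 44]), (234, [66, 228, 47]), (237, [70, 234, 48]), (240, [67, 255, 45]), (243, [66, 233, 47]), (246, [68, 255, 42]), (249, [67, 243, 41]), (252, [66, 217, 40]), (255, [68, 219, 43]), (258, [67, 230, 62]), (261, [68, 238, 76]), (264, [69, 239, 80]), (267, [68, 239, 82]), (270, [68, 231, 85]), (273, [68, 243, 83]), (345, [69, 255, 81]), (346, [68, 243, 86]), (347, [68, 237, 87]), (348, [68, 241, 88]), (349, [69, 246, 85]), (350, [67, 237, 87]), (351, [69, 252, 85]), (352, [67, 243, 82]), (353, [66, 196, 82]), (354, [54, 76, 97]), (355, [26, 33, 124]), (356, [12, 30, 143]), (357, [11, 33, 147]), (358, [12, 32, 145]), (359, [7, 30, 146]), (360, [12, 35, 146]), (361, [13, 32, 145])]
(280, 354) [-16.7   0.3 -28.1]
(280, 262) [ 19.6   0.2 -28.1]
(280, 58) [85.   0.3  5.9]
(226, 262) [ 19.6 -17.6 -28.1]
(334, 262) [ 19.6  18.1 -28.1]
```

>>> step_arm(
  motion=[
    {"dr":[0,0,0],"slide":[0,0,-40],"jaw":30},
    {"dr":[0,0,0],"slide":[0,0,-90],"jaw":30},
    {"dr":[0,0,0],"slide":[0,0,-138],"jaw":30},
    {"dr":[0,0,0],"slide":[25,0,-138],"jaw":30},
    {"dr":[0,0,0],"slide":[60,0,-138],"jaw":30},
    {"dr":[0,0,0],"slide":[105,0,-138],"jaw":30},
    {"dr":[0,0,0],"slide":[150,0,-138],"jaw":30},
    {"dr":[0,0,0],"slide":[195,0,-138],"jaw":30},
  ],
)

```text
clock: 31.8
position: [477.1, 95.7, 172.4]
ee_rot: [-0.689, 0.725, 0.001, -0.002]
contact_force: [1.0, -0.2, -3.2]
gripper_width: 38.8
grasp_force: 62.4
```

>>> step_arm(
  motion=[
    {"dr":[0,0,-0.1],"slide":[50,-2,0],"jaw":30},
    {"dr":[0,0,-0.2],"slide":[100,-4,0],"jaw":30},
    {"dr":[0,0,-0.3],"slide":[150,-6,0],"jaw":30},
    {"dr":[0,0,-0.4],"slide":[200,-8,0],"jaw":30},
    {"dr":[0,0,-0.5],"slide":[250,-10,0],"jaw":30},
    {"dr":[0,0,-0.6],"slide":[300,-12,0],"jaw":30},
    {"dr":[0,0,-0.75],"slide":[345,-13,0],"jaw":30},
    {"dr":[0,0,-0.84],"slide":[370,-13,0],"jaw":30},
  ],
)

```text
clock: 32.8
position: [471.4, -273.8, 172.0]
ee_rot: [0.73, -0.684, -0.002, 0.001]
contact_force: [0.3, 0.4, -3.4]
gripper_width: 39.3
grasp_force: 62.3
```

```bash
cat > hubchk.py <<'E'
from h import *
im,K,V,st=shot("wrist","hub.png"); Rm=R.from_quat(st["ee_rot"]).as_matrix()
hsv=cv2.cvtColor(im,cv2.COLOR_BGR2HSV); m=cv2.inRange(hsv,(45,100,25),(85,255,255))
c=max(cv2.findContours(m,0,2)[0],key=cv2.contourArea); w=cv2.inRange(hsv,(0,0,110),(180,60,255))
print("t",st["clock"],"pos",st["position"].round(1),"yaw",R.from_quat(st["ee_rot"]).as_euler("zyx",True).round(2),"w",round(st["gripper_width"],1),"F",st["contact_force"].round(1),"hubbox",cv2.boundingRect(c),"front edge rows",[int(np.argmax(w[:,u]>0)) for u in (265,280,295)])
E
python3 hubchk.py
```

```text
t 32.8 pos [ 471.4 -273.8  172. ] yaw [  86.26   -0.24 -179.9 ] w 39.3 F [ 0.3  0.4 -3.4] hubbox (221, 226, 117, 129) front edge rows [47, 45, 46]
```

>>> step_arm(
  motion=[
    {"dr":[0,0,0],"slide":[12,1.5,0],"jaw":30},
    {"dr":[0,0,0],"slide":[19.7,2.5,0],"jaw":30},
    {"dr":[0,0,0],"slide":[19.7,2.5,10],"jaw":30},
    {"dr":[0,0,0],"slide":[19.7,2.5,20],"jaw":30},
    {"dr":[0,0,0],"slide":[19.7,2.5,26],"jaw":30},
    {"dr":[0,0,0],"slide":[19.7,2.5,30],"jaw":30},
    {"dr":[0,0,0],"slide":[19.7,2.5,30],"jaw":30},
    {"dr":[0,0,0],"slide":[19.7,2.5,30],"jaw":30},
  ],
)

```text
clock: 33.85
position: [473.0, -291.9, 144.6]
ee_rot: [0.731, -0.683, 0.0, -0.0]
contact_force: [-0.0, -0.0, -3.5]
gripper_width: 38.9
grasp_force: 62.3
```

```bash
python3 hubchk.py; python3 - <<'E'
from h import *
st=arm.read_state(); im=cv2.imread("pics/hub.png"); sc=optics.get_image("scene"); K,V,_=cam("scene"); 
b=cv2.resize(im[215:365,200:360],(400,375)); a=cv2.resize(sc[90:230,300:460],(400,375)); cv2.imwrite("pics/h9.png",np.hstack([b,a]))
E
```

```text
t 33.85 pos [ 473.  -291.9  144.6] yaw [8.6090e+01 4.0000e-02 1.7998e+02] w 38.9 F [-0.  -0.  -3.5] hubbox (221, 226, 117, 129) front edge rows [58, 58, 58]
```

View pics/h9.png

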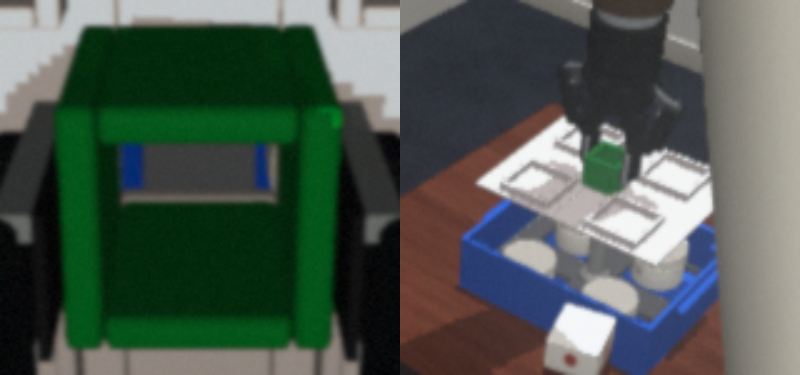

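View: the hub is centred on the grey spoke and the plate is parallel above the box. Lowering carefully.

>>> step_arm(
  motion=[
    {"dr":[0,0,0],"slide":[0,0,4],"jaw":30},
    {"dr":[0,0,0],"slide":[0,0,8],"jaw":30},
    {"dr":[0,0,0],"slide":[0,0,11],"jaw":30},
    {"dr":[0,0,0],"slide":[0,0,14],"jaw":30},
    {"dr":[0,0,0],"slide":[0,0,17],"jaw":30},
    {"dr":[0,0,0],"slide":[0,0,20],"jaw":30},
    {"dr":[0,0,0],"slide":[0,0,20],"jaw":30},
    {"dr":[0,0,0],"slide":[0,0,20],"jaw":30},
  ],
)

```text
clock: 34.95
position: [472.8, -291.9, 124.4]
ee_rot: [0.731, -0.683, 0.0, -0.0]
contact_force: [-0.5, 0.6, -4.3]
gripper_width: 38.9
grasp_force: 62.3
```

```bash
python3 hubchk.py
```

```text
t 34.95 pos [ 472.8 -291.9  124.4] yaw [8.6100e+01 1.0000e-02 1.7999e+02] w 38.9 F [-0.5  0.6 -4.3] hubbox (221, 226, 117, 129) front edge rows [58, 58, 58]
```

>>> step_arm(
  motion=[
    {"dr":[0,0,0],"slide":[0,0,12],"jaw":30},
    {"dr":[0,0,0],"slide":[0,0,24],"jaw":30},
    {"dr":[0,0,0],"slide":[0,0,34],"jaw":30},
    {"dr":[0,0,0],"slide":[0,0,40],"jaw":30},
    {"dr":[0,0,0],"slide":[0,0,44],"jaw":30},
    {"dr":[0,0,0],"slide":[0,0,47],"jaw":30},
    {"dr":[0,0,0],"slide":[0,0,47],"jaw":30},
    {"dr":[0,0,0],"slide":[0,0,47],"jaw":30},
  ],
)

```text
clock: 36.0
position: [472.9, -291.9, 77.6]
ee_rot: [0.731, -0.683, 0.0, -0.0]
contact_force: [0.5, 0.4, -3.2]
gripper_width: 38.8
grasp_force: 62.3
```

```bash
python3 hubchk.py
```

```text
t 36.0 pos [ 472.9 -291.9   77.6] yaw [8.6100e+01 4.0000e-02 1.7998e+02] w 38.8 F [ 0.5  0.4 -3.2] hubbox (221, 226, 117, 129) front edge rows [58, 58, 58]
```

>>> step_arm(
  motion=[
    {"dr":[0,0,0],"slide":[0,0,2],"jaw":30},
    {"dr":[0,0,0],"slide":[0,0,4],"jaw":30},
    {"dr":[0,0,0],"slide":[0,0,6],"jaw":30},
    {"dr":[0,0,0],"slide":[0,0,7],"jaw":30},
    {"dr":[0,0,0],"slide":[0,0,7],"jaw":30},
    {"dr":[0,0,0],"slide":[0,0,7],"jaw":30},
    {"dr":[0,0,0],"slide":[0,0,7],"jaw":30},
    {"dr":[0,0,0],"slide":[0,0,7],"jaw":30},
  ],
)

```text
clock: 37.05
position: [472.7, -291.8, 72.1]
ee_rot: [0.731, -0.683, 0.0, 0.0]
contact_force: [-3.1, 3.3, 7.0]
gripper_width: 38.8
grasp_force: 63.7
```

```bash
python3 hubchk.py
```

```text
t 37.05 pos [ 472.7 -291.8   72.1] yaw [8.6090e+01 2.0000e-02 1.7998e+02] w 38.8 F [-3.1  3.3  7. ] hubbox (221, 226, 117, 129) front edge rows [58, 58, 58]
```

>>> step_arm(
  motion=[
    {"dr":[0,0,0],"slide":[0,0,0],"jaw":60},
    {"dr":[0,0,0],"slide":[0,0,0],"jaw":70},
    {"dr":[0,0,0],"slide":[0,0,0],"jaw":70},
    {"dr":[0,0,0],"slide":[0,0,-30],"jaw":70},
    {"dr":[0,0,0],"slide":[0,0,-80],"jaw":70},
    {"dr":[0,0,0],"slide":[0,0,-130],"jaw":80},
    {"dr":[0,0,0],"slide":[0,0,-180],"jaw":80},
    {"dr":[0,0,0],"slide":[0,0,-180],"jaw":80},
  ],
)

```text
clock: 38.1
position: [474.9, -292.8, 255.3]
ee_rot: [0.731, -0.682, 0.005, -0.002]
contact_force: [-0.6, -0.3, -1.0]
gripper_width: 80.3
grasp_force: 0.0
```

```bash
python3 - <<'E'
from h import *
im,K,V,st=shot("wrist","s10.png"); print(st["clock"],st["position"])
hsv=cv2.cvtColor(im,cv2.COLOR_BGR2HSV); m=cv2.inRange(hsv,(45,100,25),(85,255,255))
c=max(cv2.findContours(m,0,2)[0],key=cv2.contourArea); print(cv2.boundingRect(c))
sc=optics.get_image("side"); s2=optics.get_image("scene")
cv2.imwrite("pics/s10m.png",np.hstack([cv2.resize(im[60:330,100:450],(400,309)),cv2.resize(s2[130:240,310:450],(400,314))[:309]]))
E
```

```text
38.1 [ 474.92902052 -292.84991935  255.27269576]
(261, 156, 47, 52)
```

View pics/s10m.png

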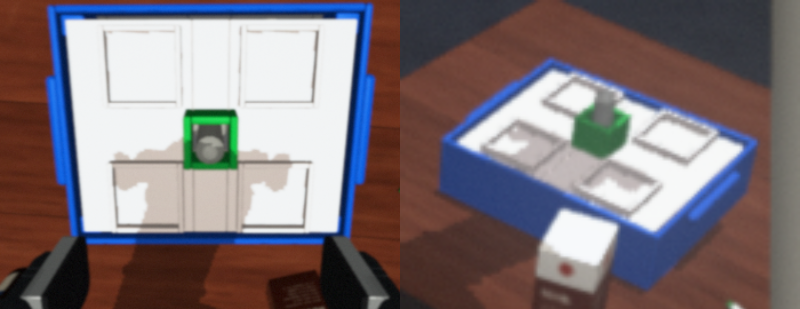

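The divider lies flat inside the rim with even gaps all round, and the post shows through the hub. Now the collar.

>>> step_arm(
  motion=[
    {"dr":[0,0,0.1],"slide":[-55,3,0],"jaw":80},
    {"dr":[0,0,0.2],"slide":[-110,6,10],"jaw":80},
    {"dr":[0,0,0.3],"slide":[-165,9,20],"jaw":80},
    {"dr":[0,0,0.4],"slide":[-220,12,30],"jaw":80},
    {"dr":[0,0,0.49],"slide":[-275,15,40],"jaw":80},
    {"dr":[0,0,0.49],"slide":[-330,18,50],"jaw":80},
    {"dr":[0,0,0.49],"slide":[-385,20,60],"jaw":80},
    {"dr":[0,0,0.49],"slide":[-402,20,60],"jaw":80},
  ],
)

```text
clock: 39.25
position: [423.9, 109.5, 188.3]
ee_rot: [0.708, -0.706, -0.001, 0.002]
contact_force: [-0.8, 0.3, -0.3]
gripper_width: 80.4
grasp_force: 0.0
```

>>> step_arm(
  motion=[
    {"dr":[0,0,0],"slide":[0,0,0],"jaw":80},
    {"dr":[0,0,0],"slide":[0,0,0],"jaw":80},
    {"dr":[0,0,0],"slide":[0,0,0],"jaw":80},
    {"dr":[0,0,0],"slide":[0,0,0],"jaw":80},
    {"dr":[0,0,0],"slide":[0,0,0],"jaw":80},
    {"dr":[0,0,0],"slide":[0,0,0],"jaw":80},
    {"dr":[0,0,0],"slide":[0,0,0],"jaw":80},
    {"dr":[0,0,0],"slide":[0,0,0],"jaw":80},
  ],
)

```text
clock: 40.25
position: [425.4, 107.9, 190.3]
ee_rot: [-0.707, 0.707, -0.0, 0.0]
contact_force: [0.2, 0.0, 0.2]
gripper_width: 80.3
grasp_force: 0.0
```

```bash
python3 look.py; python3 - <<'E'
from h import *
# hole of the collar: dark inside of ring
im=cv2.imread("pics/last.png"); st=arm.read_state(); K,V,_=cam("wrist",st)
hsv=cv2.cvtColor(im,cv2.COLOR_BGR2HSV); m=cv2.inRange(hsv,(0,130,60),(8,255,255))|cv2.inRange(hsv,(174,130,60),(180,255,255))
cs,h=cv2.findContours(m,cv2.RETR_CCOMP,2)
for c in cs:
    if cv2.contourArea(c)>300: e=cv2.fitEllipse(c); print(e, px2plane(K,V,e[0],30)[0,:2],cv2.boundingRect(c))
E
```

```text
t 40.25 pos [425.4 107.9 190.3] yaw [ 90.02   0.   180.  ]
red (array([425.7, 107.9]), ((278.52447509765625, 181.79750061035156), 29.14330291748047))
((278.48736572265625, 181.52610778808594), (58.66731643676758, 60.740081787109375), 2.1400580406188965) [425.70669408 107.73321716] (249, 151, 60, 61)
((278.48443603515625, 180.10398864746094), (21.8414363861084, 26.693897247314453), 88.89085388183594) [425.70839563 106.52952368] (265, 169, 28, 23)
```

>>> step_arm(
  motion=[
    {"dr":[0,0,0],"slide":[0,0,50],"jaw":80},
    {"dr":[0,0,0],"slide":[0,0,100],"jaw":80},
    {"dr":[0,0,0],"slide":[0,0,145],"jaw":80},
    {"dr":[0,0,0],"slide":[0,0,170],"jaw":80},
    {"dr":[0,0,0],"slide":[0,0,182],"jaw":80},
    {"dr":[0,0,0],"slide":[0,0,182],"jaw":70},
    {"dr":[0,0,0],"slide":[0,0,182],"jaw":55},
    {"dr":[0,0,0],"slide":[0,0,182],"jaw":38},
  ],
)

```text
clock: 41.3
position: [426.2, 108.4, 9.9]
ee_rot: [-0.707, 0.707, -0.0, 0.001]
contact_force: [-0.7, -0.8, 5.9]
gripper_width: 45.9
grasp_force: 60.5
```

>>> step_arm(
  motion=[
    {"dr":[0,0,0],"slide":[0,0,0],"jaw":38},
    {"dr":[0,0,0],"slide":[0,0,0],"jaw":38},
    {"dr":[0,0,0],"slide":[0,0,0],"jaw":38},
    {"dr":[0,0,0],"slide":[0,0,0],"jaw":38},
    {"dr":[0,0,0],"slide":[0,0,-30],"jaw":38},
    {"dr":[0,0,0],"slide":[0,0,-80],"jaw":38},
    {"dr":[0,0,0],"slide":[0,0,-130],"jaw":38},
    {"dr":[0,0,0],"slide":[0,0,-160],"jaw":38},
  ],
)

```text
clock: 42.3
position: [426.1, 108.3, 172.0]
ee_rot: [-0.707, 0.707, -0.001, 0.003]
contact_force: [0.4, 0.5, -1.8]
gripper_width: 46.6
grasp_force: 61.8
```

>>> step_arm(
  motion=[
    {"dr":[0,0,0],"slide":[55,-6,0],"jaw":38},
    {"dr":[0,0,0],"slide":[110,-12,0],"jaw":38},
    {"dr":[0,0,0],"slide":[165,-18,0],"jaw":38},
    {"dr":[0,0,0],"slide":[220,-24,0],"jaw":38},
    {"dr":[0,0,0],"slide":[275,-30,0],"jaw":38},
    {"dr":[0,0,0],"slide":[330,-38,0],"jaw":38},
    {"dr":[0,0,0],"slide":[380,-47.5,0],"jaw":38},
    {"dr":[0,0,0],"slide":[400,-47.5,0],"jaw":38},
  ],
)

```text
clock: 43.3
position: [472.8, -294.5, 168.8]
ee_rot: [-0.706, 0.708, -0.001, 0.0]
contact_force: [-1.0, 0.3, -1.1]
gripper_width: 46.0
grasp_force: 61.8
```

```bash
cat > colchk.py <<'E'
from h import *
im,K,V,st=shot("wrist","col.png"); Rm=R.from_quat(st["ee_rot"]).as_matrix()
hsv=cv2.cvtColor(im,cv2.COLOR_BGR2HSV); m=cv2.inRange(hsv,(0,130,40),(8,255,255))|cv2.inRange(hsv,(174,130,40),(180,255,255))
print("t",st["clock"],"pos",st["position"].round(1),"yaw",R.from_quat(st["ee_rot"]).as_euler("zyx",True).round(2),"w",round(st["gripper_width"],1),"F",st["contact_force"].round(1))
for c in cv2.findContours(m,cv2.RETR_CCOMP,2)[0]:
    if cv2.contourArea(c)>300:
        e=cv2.fitEllipse(c); print(np.round(e[0],1),np.round(e[1],1),cv2.boundingRect(c))
E
python3 colchk.py
```

```text
t 43.3 pos [ 472.8 -294.5  168.8] yaw [9.0190e+01 7.0000e-02 1.7998e+02] w 46.0 F [-1.   0.3 -1.1]
[143.2 398.7] [17.9 32.9] (126, 388, 24, 21)
[279.4 315.3] [144.2 177.4] (207, 223, 145, 169)
[279.1 285.2] [31.9 55.8] (250, 269, 59, 34)
[283.3 224.9] [500.7 537.1] (0, 0, 560, 390)
```

```bash
python3 colchk.py; python3 - <<'E'
from h import *
im=cv2.imread("pics/col.png"); st=arm.read_state(); K,V,_=cam("wrist",st); Rm=R.from_quat(st["ee_rot"]).as_matrix()
hsv=cv2.cvtColor(im,cv2.COLOR_BGR2HSV); print([(r,hsv[r,279].tolist()) for r in range(216,400,4)])
for zt in(-21,3):
  for x in(-24,-13,13,24): print(zt,x,w2px(K,V,st["position"]+Rm@np.array([x,0,zt])).round(1))
E
```

```text
t 43.35 pos [ 472.5 -295.2  168.6] yaw [9.0200e+01 5.0000e-02 1.7996e+02] w 45.7 F [ 1.3 -1.9  0.5]
[147.  398.7] [20.1 45.8] (124, 388, 26, 23)
[279.7 314.1] [143.4 175.6] (207, 223, 145, 169)
[279.  285.3] [31.9 55.7] (250, 269, 59, 34)
[281.  206.9] [479.8 558.3] (0, 0, 560, 390)
[(216, [24, 22, 59]), (220, [19, 22, 91]), (224, [1, 225, 92]), (228, [2, 246, 87]), (232, [1, 255, 85]), (236, [2, 252, 87]), (240, [0, 240, 83]), (244, [1, 249, 122]), (248, [1, 254, 173]), (252, [1, 248, 174]), (256, [1, 255, 171]), (260, [1, 255, 169]), (264, [0, 255, 167]), (268, [1, 232, 165]), (272, [14, 30, 190]), (276, [14, 27, 189]), (280, [12, 30, 189]), (284, [12, 30, 189]), (288, [13, 29, 186]), (292, [12, 27, 187]), (296, [12, 30, 187]), (300, [6, 57, 148]), (304, [0, 255, 80]), (308, [0, 255, 80]), (312, [0, 255, 79]), (316, [1, 255, 82]), (320, [1, 252, 82]), (324, [179, 255, 83]), (328, [0, 246, 83]), (332, [0, 247, 121]), (336, [1, 246, 172]), (340, [1, 255, 168]), (344, [0, 255, 167]), (348, [1, 255, 167]), (352, [1, 255, 159]), (356, [8, 211, 58]), (360, [8, 186, 63]), (364, [8, 184, 61]), (368, [7, 188, 53]), (372, [8, 195, 55]), (376, [9, 195, 51]), (380, [7, 179, 54]), (384, [8, 204, 50]), (388, [9, 195, 51]), (392, [8, 128, 24]), (396, [128, 85, 12])]
-21 -24 [[279.3 357.5]]
-21 -13 [[279.3 332.9]]
-21 13 [[279.3 270.1]]
-21 24 [[279.3 241.3]]
3 -24 [[279.2 320.2]]
3 -13 [[279.2 298.4]]
3 13 [[279.2 243.1]]
3 24 [[279.2 218.1]]
```

>>> step_arm(
  motion=[
    {"dr":[0,0,0],"slide":[0,0,0],"jaw":38},
    {"dr":[0,0,0],"slide":[0,0,10],"jaw":38},
    {"dr":[0,0,0],"slide":[0,0,20],"jaw":38},
    {"dr":[0,0,0],"slide":[0,0,30],"jaw":38},
    {"dr":[0,0,0],"slide":[0,0,34],"jaw":38},
    {"dr":[0,0,0],"slide":[0,0,34],"jaw":38},
    {"dr":[0,0,0],"slide":[0,0,34],"jaw":38},
    {"dr":[0,0,0],"slide":[0,0,34],"jaw":38},
  ],
)

```text
clock: 44.4
position: [473.0, -292.3, 134.7]
ee_rot: [-0.707, 0.707, -0.0, 0.0]
contact_force: [0.4, -0.3, -0.2]
gripper_width: 46.1
grasp_force: 61.8
```

```bash
python3 colchk.py; python3 - <<'E'
from h import *
im=cv2.imread("pics/col.png"); st=arm.read_state(); K,V,_=cam("wrist",st)
hsv=cv2.cvtColor(im,cv2.COLOR_BGR2HSV)
print("expected post top far/near/left/right",[w2px(K,V,np.array([472.9+a,-292.2+b,124])).round(0).tolist() for a,b in((0,8),(0,-8),(-8,0),(8,0))])
g=cv2.cvtColor(im,6)
for r in range(260,306,4): print(r,g[r,246:314:3].tolist())
E
```

```text
t 44.4 pos [ 473.  -292.3  134.7] yaw [9.0030e+01 4.0000e-02 1.7999e+02] w 46.1 F [ 0.4 -0.3 -0.2]
[137.1 406.7] [22.9 41.1] (116, 389, 34, 31)
[288.6 372.1] [ 32.1 163.4] (208, 354, 144, 38)
[279. 290.] [124.6 131.6] (216, 222, 127, 132)
[279.  285.3] [31.6 55.9] (250, 269, 59, 34)
[285.6 213.8] [536.6 567.9] (0, 0, 560, 389)
expected post top far/near/left/right [[[279.0, 280.0]], [[279.0, 247.0]], [[297.0, 263.0]], [[261.0, 263.0]]]
260 [46, 48, 48, 47, 49, 46, 46, 52, 46, 47, 47, 47, 46, 46, 51, 44, 43, 47, 47, 47, 48, 45, 50]
264 [48, 44, 51, 45, 47, 45, 43, 46, 43, 43, 47, 49, 43, 49, 46, 44, 46, 43, 46, 47, 47, 47, 48]
268 [45, 48, 47, 50, 47, 46, 47, 43, 44, 46, 48, 47, 46, 44, 43, 43, 46, 47, 48, 47, 45, 42, 48]
272 [45, 48, 47, 47, 46, 45, 56, 68, 73, 80, 85, 88, 82, 74, 71, 62, 59, 46, 45, 45, 43, 43, 47]
276 [51, 49, 45, 56, 96, 87, 108, 114, 124, 134, 130, 143, 142, 146, 149, 151, 150, 144, 97, 52, 44, 45, 45]
280 [44, 42, 82, 147, 154, 137, 148, 155, 152, 154, 154, 155, 154, 154, 152, 153, 152, 154, 150, 150, 77, 44, 46]
284 [44, 40, 126, 154, 152, 136, 144, 153, 151, 152, 152, 155, 152, 153, 153, 152, 154, 152, 150, 151, 102, 39, 43]
288 [34, 21, 50, 143, 153, 142, 144, 152, 151, 151, 152, 154, 153, 152, 153, 153, 153, 153, 152, 144, 52, 21, 38]
292 [23, 21, 23, 39, 121, 148, 132, 155, 151, 151, 152, 151, 152, 153, 152, 152, 153, 153, 129, 46, 24, 22, 24]
296 [23, 22, 18, 21, 25, 72, 108, 149, 153, 153, 153, 152, 151, 152, 154, 149, 135, 66, 20, 19, 22, 22, 26]
300 [20, 26, 20, 21, 20, 24, 21, 31, 62, 95, 98, 109, 109, 89, 54, 32, 24, 21, 20, 24, 20, 21, 18]
304 [20, 19, 23, 22, 19, 23, 21, 21, 22, 23, 21, 26, 20, 24, 24, 23, 21, 22, 23, 24, 20, 19, 20]
```

>>> step_arm(
  motion=[
    {"dr":[0,0,0],"slide":[0,0,3],"jaw":38},
    {"dr":[0,0,0],"slide":[0,0,5],"jaw":38},
    {"dr":[0,0,0],"slide":[0,0,7],"jaw":38},
    {"dr":[0,0,0],"slide":[0,0,9],"jaw":38},
    {"dr":[0,0,0],"slide":[0,0,11],"jaw":38},
    {"dr":[0,0,0],"slide":[0,0,13],"jaw":38},
    {"dr":[0,0,0],"slide":[0,0,15],"jaw":38},
    {"dr":[0,0,0],"slide":[0,0,15],"jaw":38},
  ],
)

```text
clock: 45.45
position: [472.6, -292.1, 119.1]
ee_rot: [-0.707, 0.707, 0.0, -0.0]
contact_force: [-0.5, -0.3, -1.3]
gripper_width: 46.1
grasp_force: 61.8
```

>>> step_arm(
  motion=[
    {"dr":[0,0,0],"slide":[0,0,5],"jaw":38},
    {"dr":[0,0,0],"slide":[0,0,9],"jaw":38},
    {"dr":[0,0,0],"slide":[0,0,12],"jaw":38},
    {"dr":[0,0,0],"slide":[0,0,15],"jaw":38},
    {"dr":[0,0,0],"slide":[0,0,17],"jaw":38},
    {"dr":[0,0,0],"slide":[0,0,18],"jaw":38},
    {"dr":[0,0,0],"slide":[0,0,18],"jaw":38},
    {"dr":[0,0,0],"slide":[0,0,18],"jaw":38},
  ],
)

```text
clock: 46.45
position: [472.7, -292.2, 102.0]
ee_rot: [-0.707, 0.707, -0.0, -0.0]
contact_force: [-1.8, 1.1, 6.6]
gripper_width: 46.2
grasp_force: 62.2
```

>>> step_arm(
  motion=[
    {"dr":[0,0,0],"slide":[0,0,0],"jaw":70},
    {"dr":[0,0,0],"slide":[0,0,0],"jaw":70},
    {"dr":[0,0,0],"slide":[0,0,0],"jaw":70},
    {"dr":[0,0,0],"slide":[0,0,-30],"jaw":70},
    {"dr":[0,0,0],"slide":[0,0,-80],"jaw":70},
    {"dr":[0,0,0],"slide":[0,0,-150],"jaw":80},
    {"dr":[0,0,0],"slide":[0,0,-150],"jaw":80},
    {"dr":[0,0,0],"slide":[0,0,-150],"jaw":80},
  ],
)

```text
clock: 47.45
position: [472.7, -291.9, 251.4]
ee_rot: [-0.707, 0.707, -0.0, 0.0]
contact_force: [0.4, 0.1, -0.7]
gripper_width: 79.6
grasp_force: 0.0
```

```bash
python3 colchk.py; python3 - <<'E'
from h import *
im=cv2.imread("pics/col.png"); st=arm.read_state(); K,V,_=cam("wrist",st)
hsv=cv2.cvtColor(im,cv2.COLOR_BGR2HSV); m=cv2.inRange(hsv,(0,170,60),(6,255,255))
for c in cv2.findContours(m,0,2)[0]:
    if cv2.contourArea(c)>900: print(px2plane(K,V,cv2.minEnclosingCircle(c)[0],122)[0],cv2.minEnclosingCircle(c),"expected r",K[0,0]*24/(st["position"][2]+141-122)*.956)
# divider: bright plate pixels extents on z=64 along carrier axes
w=cv2.inRange(hsv,(0,0,105),(180,60,255)); cc=max(cv2.findContours(w,0,2)[0],key=cv2.contourArea)[:,0]
P=px2plane(K,V,cc,64)[:,:2]-[472.8,-292]; a=np.radians(3.9); Q=P@np.array([[np.cos(a),-np.sin(a)],[np.sin(a),np.cos(a)]])
print("plate extents",Q.min(0),Q.max(0),cv2.minAreaRect(P.astype(np.float32)))
E
```

```text
t 47.45 pos [ 472.7 -291.9  251.4] yaw [ 9.0040e+01  6.0000e-02 -1.7998e+02] w 79.6 F [ 0.4  0.1 -0.7]
[367.7 312.9] [23.7 29. ] (353, 300, 29, 27)
[269.2 313.7] [ 89.7 225. ] (162, 268, 222, 85)
[279.3 190.1] [60.2 63.4] (249, 158, 62, 64)
[279.1 189.3] [26.3 31.5] (263, 176, 33, 28)
[285.4 183.9] [418.7 528.1] (0, 0, 560, 347)
[ 471.66093425 -293.73885342  122.        ] ((279.1866455078125, 189.43153381347656), 31.798051834106445) expected r 32.10940966547135
plate extents [-109.35600093  -86.02113447] [106.10523011  87.07990378] ((-1.672027587890625, 0.5011062622070312), (215.31761169433594, 173.12599182128906), 3.993245840072632)
```

>>> step_arm(
  motion=[
    {"dr":[0,0,0],"slide":[-40,-33,4],"jaw":80},
    {"dr":[0,0,0],"slide":[-80,-67,8],"jaw":80},
    {"dr":[0,0,0],"slide":[-120,-100,12],"jaw":80},
    {"dr":[0,0,0],"slide":[-160,-134,16],"jaw":80},
    {"dr":[0,0,0],"slide":[-199,-167,20],"jaw":80},
    {"dr":[0,0,0],"slide":[-199,-167,20],"jaw":80},
    {"dr":[0,0,0],"slide":[-199,-167,20],"jaw":80},
    {"dr":[0,0,0],"slide":[-199,-167,20],"jaw":80},
  ],
)

```text
clock: 48.5
position: [639.0, -94.2, 230.8]
ee_rot: [-0.706, 0.708, 0.0, -0.0]
contact_force: [-0.0, -0.6, 1.0]
gripper_width: 79.7
grasp_force: 0.0
```

```bash
cat > bot.py <<'E'
from h import *
im,K,V,st=shot("wrist","bot.png"); p=st["position"]; print("t",round(st["clock"],2),"pos",p.round(1),"yaw",R.from_quat(st["ee_rot"]).as_euler("zyx",True).round(2),"w",round(st["gripper_width"],1))
hsv=cv2.cvtColor(im,cv2.COLOR_BGR2HSV); m=cv2.inRange(hsv,(0,0,120),(180,70,255)); m[330:]=0
for j in jars(im,K,V,106,14): print("cap?",[float(a) for a in j],"slide x,y",(p[1]-j[1]).round(1),(p[0]-j[0]).round(1))
for c in cv2.findContours(m,0,2)[0]:
    (u,v),r=cv2.minEnclosingCircle(c)
    if 10<r<45: print("blob",round(u),round(v),round(r,1),cv2.contourArea(c)/(np.pi*r*r),px2plane(K,V,(u,v),106)[0,:2].round(1))
# dark brown body
b=cv2.inRange(hsv,(0,60,8),(12,255,75))|cv2.inRange(hsv,(165,60,8),(180,255,75)); b[300:]=0
for c in cv2.findContours(cv2.morphologyEx(b,2,np.ones((3,3))),0,2)[0]:
    if cv2.contourArea(c)>400: x,y,w,h=cv2.boundingRect(c); print("brown",(x,y,w,h),px2plane(K,V,(x+w/2,y+h/2),73)[0,:2].round(1))
E
python3 bot.py
```

```text
t 48.5 pos [639.  -94.2 230.8] yaw [ 9.0100e+01 -7.0000e-02  1.7999e+02] w 79.7
cap? [650.6, -107.0, 262.5, 176.5, 18.600000381469727] slide x,y 12.8 -11.6
cap? [632.9, -13.9, 286.5, 290.5, 18.100000381469727] slide x,y -80.3 6.1
blob 275 329 11.0 0.11311632984205573 [642.2  21.8]
blob 286 292 18.8 0.8287642239448135 [632.9 -13. ]
blob 411 298 36.4 0.19635423455401946 [532.9  -6.8]
blob 292 244 17.8 0.31855873423697884 [628.8 -53.6]
blob 264 177 18.8 0.8948445974878554 [ 649.3 -106.7]
brown (263, 235, 46, 55) [632.6 -22.2]
brown (241, 135, 51, 49) [ 648.6 -113.3]
brown (527, 122, 33, 72) [ 426.3 -114. ]
```

>>> step_arm(
  motion=[
    {"dr":[0,0,0],"slide":[12.5,-11,40],"jaw":80},
    {"dr":[0,0,0],"slide":[12.5,-11,70],"jaw":80},
    {"dr":[0,0,0],"slide":[12.5,-11,70],"jaw":80},
    {"dr":[0,0,0],"slide":[12.5,-11,70],"jaw":80},
    {"dr":[0,0,0],"slide":[12.5,-11,70],"jaw":80},
    {"dr":[0,0,0],"slide":[12.5,-11,70],"jaw":80},
    {"dr":[0,0,0],"slide":[12.5,-11,70],"jaw":80},
    {"dr":[0,0,0],"slide":[12.5,-11,70],"jaw":80},
  ],
)

```text
clock: 49.55
position: [650.9, -105.6, 161.5]
ee_rot: [-0.707, 0.707, -0.0, 0.0]
contact_force: [0.0, -0.3, -0.2]
gripper_width: 79.9
grasp_force: 0.0
```

```bash
python3 bot.py
```

```text
t 49.55 pos [ 650.9 -105.6  161.5] yaw [ 9.002e+01  2.000e-02 -1.800e+02] w 79.9
cap? [649.0, -106.6, 282.5, 225.5, 23.399999618530273] slide x,y 1.0 1.9
blob 69 320 11.8 0.2182985905634981 [777.8 -46.1]
blob 67 304 12.8 0.08236200047140399 [777.3 -56.5]
blob 310 291 21.8 0.36535813212514234 [632.9 -65.5]
blob 408 284 20.2 0.18015890495947182 [575.1 -70.1]
blob 150 284 20.2 0.186020908374639 [726.7 -70.1]
blob 281 224 24.7 0.858920324715643 [ 649.8 -107.8]
blob 264 173 13.5 0.20311738166961715 [ 658.9 -136.5]
blob 141 120 25.5 0.1029565723379117 [ 721.6 -164. ]
blob 470 56 42.6 0.017941495756665326 [ 557.4 -194.6]
brown (248, 160, 68, 70) [ 649.  -114.8]
```

>>> step_arm(
  motion=[
    {"dr":[0,0,0],"slide":[1.2,1.2,40],"jaw":80},
    {"dr":[0,0,0],"slide":[1.2,1.2,80],"jaw":80},
    {"dr":[0,0,0],"slide":[1.2,1.2,110],"jaw":80},
    {"dr":[0,0,0],"slide":[1.2,1.2,121],"jaw":80},
    {"dr":[0,0,0],"slide":[1.2,1.2,121],"jaw":80},
    {"dr":[0,0,0],"slide":[1.2,1.2,121],"jaw":60},
    {"dr":[0,0,0],"slide":[1.2,1.2,121],"jaw":50},
    {"dr":[0,0,0],"slide":[1.2,1.2,121],"jaw":35},
  ],
)

```text
clock: 50.6
position: [650.5, -106.9, 41.9]
ee_rot: [-0.707, 0.707, -0.001, 0.001]
contact_force: [-1.0, 0.1, 3.3]
gripper_width: 42.8
grasp_force: 61.2
```

>>> step_arm(
  motion=[
    {"dr":[0,0,0],"slide":[0,0,0],"jaw":35},
    {"dr":[0,0,0],"slide":[0,0,0],"jaw":35},
    {"dr":[0,0,0],"slide":[0,0,0],"jaw":35},
    {"dr":[0,0,0],"slide":[0,0,0],"jaw":35},
    {"dr":[0,0,0],"slide":[0,0,-20],"jaw":35},
    {"dr":[0,0,0],"slide":[0,0,-60],"jaw":35},
    {"dr":[0,0,0],"slide":[0,0,-110],"jaw":35},
    {"dr":[0,0,0],"slide":[0,0,-145],"jaw":35},
  ],
)

```text
clock: 51.6
position: [649.8, -106.9, 187.2]
ee_rot: [-0.707, 0.707, -0.0, 0.001]
contact_force: [0.6, 0.7, -1.6]
gripper_width: 42.3
grasp_force: 61.0
```

```bash
python3 bot.py
```

```text
t 51.6 pos [ 649.8 -106.9  187.2] yaw [ 9.0030e+01  9.0000e-02 -1.7999e+02] w 42.3
blob 278 329 28.5 0.1496996370718368 [650.3 -22.1]
blob 117 282 32.4 0.18345434885103204 [757.1 -58.5]
blob 93 262 15.3 0.1040614909342358 [770.8 -72.9]
blob 250 238 30.2 0.26273302328958337 [668.  -89.7]
blob 91 222 26.1 0.16772065072333922 [ 768.1 -100.5]
blob 98 179 22.0 0.21688397723367148 [ 759.4 -128.5]
blob 99 140 24.4 0.09737244568813741 [ 755.7 -151.8]
blob 456 60 41.1 0.020960507331436076 [ 551.9 -195.6]
brown (221, 207, 117, 93) [649.5 -63.7]
```

>>> step_arm(
  motion=[
    {"dr":[0,0,-0.1],"slide":[35,18,0],"jaw":35},
    {"dr":[0,0,-0.2],"slide":[75,39,0],"jaw":35},
    {"dr":[0,0,-0.3],"slide":[115,60,0],"jaw":35},
    {"dr":[0,0,-0.4],"slide":[155,81,0],"jaw":35},
    {"dr":[0,0,-0.5],"slide":[195,102,0],"jaw":35},
    {"dr":[0,0,-0.5],"slide":[225,118,0],"jaw":35},
    {"dr":[0,0,-0.5],"slide":[232.6,121.8,0],"jaw":35},
    {"dr":[0,0,-0.5],"slide":[232.6,121.8,0],"jaw":35},
  ],
)

```text
clock: 52.65
position: [527.3, -339.4, 184.6]
ee_rot: [0.731, -0.683, -0.001, 0.0]
contact_force: [-0.0, -0.1, -1.9]
gripper_width: 42.7
grasp_force: 61.2
```

>>> step_arm(
  motion=[
    {"dr":[0,0,0],"slide":[0,0,0],"jaw":35},
    {"dr":[0,0,0],"slide":[0,0,20],"jaw":35},
    {"dr":[0,0,0],"slide":[0,0,40],"jaw":35},
    {"dr":[0,0,0],"slide":[0,0,55],"jaw":35},
    {"dr":[0,0,0],"slide":[0,0,65],"jaw":35},
    {"dr":[0,0,0],"slide":[0,0,72],"jaw":35},
    {"dr":[0,0,0],"slide":[0,0,79],"jaw":35},
    {"dr":[0,0,0],"slide":[0,0,79],"jaw":35},
  ],
)

```text
clock: 53.65
position: [527.5, -339.4, 105.9]
ee_rot: [0.731, -0.682, -0.0, 0.0]
contact_force: [-0.5, 0.1, -1.0]
gripper_width: 42.5
grasp_force: 61.1
```

>>> step_arm(
  motion=[
    {"dr":[0,0,0],"slide":[0,0,2],"jaw":35},
    {"dr":[0,0,0],"slide":[0,0,4],"jaw":35},
    {"dr":[0,0,0],"slide":[0,0,6],"jaw":35},
    {"dr":[0,0,0],"slide":[0,0,7],"jaw":35},
    {"dr":[0,0,0],"slide":[0,0,7],"jaw":35},
    {"dr":[0,0,0],"slide":[0,0,7],"jaw":35},
    {"dr":[0,0,0],"slide":[0,0,7],"jaw":35},
    {"dr":[0,0,0],"slide":[0,0,7],"jaw":35},
  ],
)

```text
clock: 54.65
position: [527.7, -339.5, 99.9]
ee_rot: [0.731, -0.682, 0.0, 0.0]
contact_force: [-2.5, 1.9, 5.4]
gripper_width: 42.7
grasp_force: 61.4
```

>>> step_arm(
  motion=[
    {"dr":[0,0,0],"slide":[0,0,0],"jaw":50},
    {"dr":[0,0,0],"slide":[0,0,0],"jaw":65},
    {"dr":[0,0,0],"slide":[0,0,0],"jaw":65},
    {"dr":[0,0,0],"slide":[0,0,-20],"jaw":65},
    {"dr":[0,0,0],"slide":[0,0,-60],"jaw":65},
    {"dr":[0,0,0],"slide":[0,0,-110],"jaw":65},
    {"dr":[0,0,0.25],"slide":[0,0,-130],"jaw":80},
    {"dr":[0,0,0.5],"slide":[0,0,-130],"jaw":80},
  ],
)

```text
clock: 55.65
position: [528.6, -339.7, 231.2]
ee_rot: [-0.706, 0.708, -0.002, 0.001]
contact_force: [1.2, -1.3, 0.0]
gripper_width: 80.1
grasp_force: 0.0
```

```bash
cat > upchk.py <<'E'
from h import *
im,K,V,st=shot("wrist","up.png"); print(st["clock"],st["position"].round(1))
for j in jars(im,K,V,164,14): print("cap at z164",[float(a) for a in j])
E
python3 upchk.py
```

```text
55.65 [ 528.6 -339.7  231.2]
cap at z164 [527.4, -335.8, 281.5, 226.5, 22.0]
```

>>> step_arm(
  motion=[
    {"dr":[0,0,0],"slide":[-50,-16,0],"jaw":80},
    {"dr":[0,0,0],"slide":[-100,-32,0],"jaw":80},
    {"dr":[0,0,0],"slide":[-150,-48,0],"jaw":80},
    {"dr":[0,0,0],"slide":[-200,-65,0],"jaw":80},
    {"dr":[0,0,0],"slide":[-250,-82,0],"jaw":80},
    {"dr":[0,0,0],"slide":[-300,-98,20],"jaw":80},
    {"dr":[0,0,0],"slide":[-325,-105,50],"jaw":80},
    {"dr":[0,0,0],"slide":[-325,-105,66],"jaw":80},
  ],
)

```text
clock: 56.7
position: [631.3, -12.7, 159.0]
ee_rot: [0.708, -0.706, -0.002, 0.003]
contact_force: [0.2, 0.1, 0.4]
gripper_width: 80.1
grasp_force: 0.0
```

>>> step_arm(
  motion=[
    {"dr":[0,0,0],"slide":[0,0,0],"jaw":80},
    {"dr":[0,0,0],"slide":[0,0,0],"jaw":80},
    {"dr":[0,0,0],"slide":[0,0,0],"jaw":80},
    {"dr":[0,0,0],"slide":[0,0,0],"jaw":80},
    {"dr":[0,0,0],"slide":[0,0,0],"jaw":80},
    {"dr":[0,0,0],"slide":[0,0,0],"jaw":80},
    {"dr":[0,0,0],"slide":[0,0,0],"jaw":80},
    {"dr":[0,0,0],"slide":[0,0,0],"jaw":80},
  ],
)

```text
clock: 57.7
position: [632.9, -14.4, 163.3]
ee_rot: [-0.707, 0.707, 0.0, -0.0]
contact_force: [0.8, -0.0, -0.3]
gripper_width: 79.8
grasp_force: 0.0
```

```bash
python3 bot.py
```

```text
t 57.7 pos [632.9 -14.4 163.3] yaw [ 90.02  -0.   180.  ] w 79.8
blob 266 321 28.2 0.4368023250977277 [640.7  47.1]
blob 411 298 37.3 0.21285324604973788 [553.9  31.2]
blob 280 232 25.0 0.870351194264905 [632.3 -11. ]
blob 288 182 22.8 0.23122381977263512 [628.  -39.8]
brown (248, 174, 65, 64) [631.8 -15.8]
```

>>> step_arm(
  motion=[
    {"dr":[0,0,0],"slide":[-3.8,0.6,40],"jaw":80},
    {"dr":[0,0,0],"slide":[-3.8,0.6,80],"jaw":80},
    {"dr":[0,0,0],"slide":[-3.8,0.6,112],"jaw":80},
    {"dr":[0,0,0],"slide":[-3.8,0.6,123],"jaw":80},
    {"dr":[0,0,0],"slide":[-3.8,0.6,123],"jaw":80},
    {"dr":[0,0,0],"slide":[-3.8,0.6,123],"jaw":60},
    {"dr":[0,0,0],"slide":[-3.8,0.6,123],"jaw":50},
    {"dr":[0,0,0],"slide":[-3.8,0.6,123],"jaw":35},
  ],
)

```text
clock: 58.75
position: [633.2, -10.5, 41.9]
ee_rot: [-0.707, 0.707, -0.001, 0.001]
contact_force: [-1.0, -0.7, 5.4]
gripper_width: 42.5
grasp_force: 61.1
```

>>> step_arm(
  motion=[
    {"dr":[0,0,0],"slide":[0,0,0],"jaw":35},
    {"dr":[0,0,0],"slide":[0,0,0],"jaw":35},
    {"dr":[0,0,0],"slide":[0,0,0],"jaw":35},
    {"dr":[0,0,0],"slide":[0,0,0],"jaw":35},
    {"dr":[0,0,0],"slide":[0,0,-20],"jaw":35},
    {"dr":[0,0,0],"slide":[0,0,-60],"jaw":35},
    {"dr":[0,0,0],"slide":[0,0,-110],"jaw":35},
    {"dr":[0,0,0],"slide":[0,0,-145],"jaw":35},
  ],
)

```text
clock: 59.75
position: [632.4, -10.6, 187.3]
ee_rot: [-0.707, 0.707, -0.0, 0.001]
contact_force: [-0.7, 0.2, -2.0]
gripper_width: 42.4
grasp_force: 61.1
```

```bash
python3 bot.py|head -1
```

```text
t 59.75 pos [632.4 -10.6 187.3] yaw [ 9.0030e+01  9.0000e-02 -1.7997e+02] w 42.4
```

>>> step_arm(
  motion=[
    {"dr":[0,0,-0.1],"slide":[34,21,0],"jaw":35},
    {"dr":[0,0,-0.2],"slide":[80,50,0],"jaw":35},
    {"dr":[0,0,-0.3],"slide":[126,78,0],"jaw":35},
    {"dr":[0,0,-0.4],"slide":[172,107,0],"jaw":35},
    {"dr":[0,0,-0.5],"slide":[218,135,0],"jaw":35},
    {"dr":[0,0,-0.5],"slide":[264,164,0],"jaw":35},
    {"dr":[0,0,-0.5],"slide":[310,192,0],"jaw":35},
    {"dr":[0,0,-0.5],"slide":[336.2,208.3,0],"jaw":35},
  ],
)

```text
clock: 60.8
position: [421.8, -348.2, 184.4]
ee_rot: [0.73, -0.683, -0.001, 0.0]
contact_force: [0.8, -0.7, -2.2]
gripper_width: 42.8
grasp_force: 61.3
```

>>> step_arm(
  motion=[
    {"dr":[0,0,0],"slide":[0,0,0],"jaw":35},
    {"dr":[0,0,0],"slide":[0,0,0],"jaw":35},
    {"dr":[0,0,0],"slide":[0,0,20],"jaw":35},
    {"dr":[0,0,0],"slide":[0,0,40],"jaw":35},
    {"dr":[0,0,0],"slide":[0,0,57],"jaw":35},
    {"dr":[0,0,0],"slide":[0,0,69],"jaw":35},
    {"dr":[0,0,0],"slide":[0,0,79],"jaw":35},
    {"dr":[0,0,0],"slide":[0,0,79],"jaw":35},
  ],
)

```text
clock: 61.8
position: [423.9, -346.6, 105.8]
ee_rot: [0.731, -0.682, -0.0, 0.0]
contact_force: [-0.3, -0.0, -2.2]
gripper_width: 42.9
grasp_force: 61.6
```

>>> step_arm(
  motion=[
    {"dr":[0,0,0],"slide":[0,0,2],"jaw":35},
    {"dr":[0,0,0],"slide":[0,0,4],"jaw":35},
    {"dr":[0,0,0],"slide":[0,0,6],"jaw":35},
    {"dr":[0,0,0],"slide":[0,0,7],"jaw":35},
    {"dr":[0,0,0],"slide":[0,0,7],"jaw":35},
    {"dr":[0,0,0],"slide":[0,0,7],"jaw":35},
    {"dr":[0,0,0],"slide":[0,0,7],"jaw":35},
    {"dr":[0,0,0],"slide":[0,0,7],"jaw":35},
  ],
)

```text
clock: 62.8
position: [423.8, -346.9, 99.9]
ee_rot: [0.731, -0.682, 0.0, 0.0]
contact_force: [-2.1, 1.4, 5.9]
gripper_width: 42.3
grasp_force: 61.9
```

>>> step_arm(
  motion=[
    {"dr":[0,0,0],"slide":[0,0,0],"jaw":50},
    {"dr":[0,0,0],"slide":[0,0,0],"jaw":65},
    {"dr":[0,0,0],"slide":[0,0,0],"jaw":65},
    {"dr":[0,0,0],"slide":[0,0,-20],"jaw":65},
    {"dr":[0,0,0],"slide":[0,0,-60],"jaw":65},
    {"dr":[0,0,0],"slide":[0,0,-110],"jaw":65},
    {"dr":[0,0,0.25],"slide":[0,0,-130],"jaw":80},
    {"dr":[0,0,0.5],"slide":[0,0,-130],"jaw":80},
  ],
)

```text
clock: 63.8
position: [424.6, -347.1, 230.9]
ee_rot: [-0.706, 0.708, -0.002, 0.001]
contact_force: [0.1, 0.6, -1.2]
gripper_width: 80.1
grasp_force: 0.0
```

```bash
python3 upchk.py
```

```text
63.8 [ 424.6 -347.1  230.9]
cap at z164 [423.4, -342.7, 281.5, 227.5, 26.200000762939453]
```

>>> step_arm(
  motion=[
    {"dr":[0,0,0],"slide":[-50,-20,0],"jaw":80},
    {"dr":[0,0,0],"slide":[-100,-45,0],"jaw":80},
    {"dr":[0,0,0],"slide":[-150,-70,0],"jaw":80},
    {"dr":[0,0,0],"slide":[-200,-95,0],"jaw":80},
    {"dr":[0,0,0],"slide":[-250,-120,0],"jaw":80},
    {"dr":[0,0,0],"slide":[-300,-142,0],"jaw":80},
    {"dr":[0,0,0],"slide":[-350,-165,0],"jaw":80},
    {"dr":[0,0,0],"slide":[-400,-190,0],"jaw":80},
  ],
)

```text
clock: 64.85
position: [613.6, 54.7, 226.9]
ee_rot: [-0.707, 0.707, 0.001, -0.002]
contact_force: [-0.2, -1.1, 0.6]
gripper_width: 80.3
grasp_force: 0.0
```

>>> step_arm(
  motion=[
    {"dr":[0,0,0],"slide":[-44,-20,0],"jaw":80},
    {"dr":[0,0,0],"slide":[-44,-20,30],"jaw":80},
    {"dr":[0,0,0],"slide":[-44,-20,66],"jaw":80},
    {"dr":[0,0,0],"slide":[-44,-20,66],"jaw":80},
    {"dr":[0,0,0],"slide":[-44,-20,66],"jaw":80},
    {"dr":[0,0,0],"slide":[-44,-20,66],"jaw":80},
    {"dr":[0,0,0],"slide":[-44,-20,66],"jaw":80},
    {"dr":[0,0,0],"slide":[-44,-20,66],"jaw":80},
  ],
)

```text
clock: 65.85
position: [634.2, 97.1, 164.1]
ee_rot: [-0.707, 0.707, -0.0, 0.001]
contact_force: [-0.3, -0.2, 0.1]
gripper_width: 79.9
grasp_force: 0.0
```

```bash
python3 bot.py
```

```text
t 65.85 pos [634.2  97.1 164.1] yaw [ 9.0030e+01  7.0000e-02 -1.7997e+02] w 79.9
cap? [643.7, 103.2, 262.5, 235.5, 22.799999237060547] slide x,y -6.1 -9.5
blob 411 298 36.4 0.2033367885724947 [555.  143.6]
blob 264 228 24.7 0.8607820627300623 [642.8  98.6]
blob 268 186 27.2 0.19753320097755173 [640.3  74.4]
brown (234, 179, 65, 57) [642.4  97.1]
```

>>> step_arm(
  motion=[
    {"dr":[0,0,0],"slide":[-3.4,-8.8,40],"jaw":80},
    {"dr":[0,0,0],"slide":[-3.4,-8.8,80],"jaw":80},
    {"dr":[0,0,0],"slide":[-3.4,-8.8,112],"jaw":80},
    {"dr":[0,0,0],"slide":[-3.4,-8.8,123],"jaw":80},
    {"dr":[0,0,0],"slide":[-3.4,-8.8,123],"jaw":80},
    {"dr":[0,0,0],"slide":[-3.4,-8.8,123],"jaw":60},
    {"dr":[0,0,0],"slide":[-3.4,-8.8,123],"jaw":50},
    {"dr":[0,0,0],"slide":[-3.4,-8.8,123],"jaw":35},
  ],
)

```text
clock: 66.9
position: [643.7, 100.8, 42.0]
ee_rot: [-0.707, 0.707, -0.001, 0.001]
contact_force: [-1.3, -0.1, 5.1]
gripper_width: 42.7
grasp_force: 61.3
```

>>> step_arm(
  motion=[
    {"dr":[0,0,0],"slide":[0,0,0],"jaw":35},
    {"dr":[0,0,0],"slide":[0,0,0],"jaw":35},
    {"dr":[0,0,0],"slide":[0,0,0],"jaw":35},
    {"dr":[0,0,0],"slide":[0,0,0],"jaw":35},
    {"dr":[0,0,0],"slide":[0,0,-20],"jaw":35},
    {"dr":[0,0,0],"slide":[0,0,-60],"jaw":35},
    {"dr":[0,0,0],"slide":[0,0,-110],"jaw":35},
    {"dr":[0,0,0],"slide":[0,0,-145],"jaw":35},
  ],
)

```text
clock: 67.9
position: [643.0, 100.6, 187.3]
ee_rot: [-0.707, 0.707, -0.0, 0.001]
contact_force: [0.1, 0.2, -2.3]
gripper_width: 42.9
grasp_force: 61.1
```

```bash
python3 bot.py
```

```text
t 67.9 pos [643.  100.6 187.3] yaw [ 9.0030e+01  8.0000e-02 -1.7996e+02] w 42.9
blob 279 328 32.0 0.18444300093746968 [643.1 185. ]
blob 348 284 29.7 0.23427738386947644 [597.7 151. ]
brown (0, 258, 45, 42) [837.5 164.9]
brown (220, 247, 120, 53) [642.3 160.3]
```

```bash
python3 - <<'E'
from h import *
im=cv2.imread("pics/bot.png"); hsv=cv2.cvtColor(im,cv2.COLOR_BGR2HSV); print([(r,hsv[r,279].tolist()) for r in range(190,345,6)])
st=arm.read_state(); K,V,_=cam("wrist",st); p=st["position"]
for dz in(-36,31): print(dz,w2px(K,V,p+np.array([0,-22,dz])).round(0),w2px(K,V,p+np.array([22,0,dz])).round(0))
E
```

```text
[(190, [20, 17, 44]), (196, [18, 28, 45]), (202, [10, 33, 46]), (208, [3, 202, 24]), (214, [23, 39, 196]), (220, [22, 37, 209]), (226, [22, 39, 197]), (232, [23, 43, 161]), (238, [108, 126, 103]), (244, [107, 159, 80]), (250, [0, 255, 17]), (256, [8, 224, 25]), (262, [0, 255, 19]), (268, [14, 213, 24]), (274, [9, 226, 26]), (280, [11, 206, 31]), (286, [10, 223, 32]), (292, [7, 213, 30]), (298, [10, 201, 33]), (304, [7, 230, 30]), (310, [4, 216, 33]), (316, [20, 31, 180]), (322, [23, 26, 228]), (328, [21, 31, 189]), (334, [23, 32, 193]), (340, [23, 30, 198])]
-36 [[280. 199.]] [[237. 241.]]
31 [[278. 260.]] [[213. 318.]]
```

>>> step_arm(
  motion=[
    {"dr":[0,0,-0.1],"slide":[35,13,0],"jaw":35},
    {"dr":[0,0,-0.2],"slide":[83,30,0],"jaw":35},
    {"dr":[0,0,-0.3],"slide":[131,48,0],"jaw":35},
    {"dr":[0,0,-0.4],"slide":[179,65,0],"jaw":35},
    {"dr":[0,0,-0.5],"slide":[227,83,0],"jaw":35},
    {"dr":[0,0,-0.5],"slide":[275,100,0],"jaw":35},
    {"dr":[0,0,-0.5],"slide":[320,116,0],"jaw":35},
    {"dr":[0,0,-0.5],"slide":[337.5,122.4,0],"jaw":35},
  ],
)

```text
clock: 68.95
position: [518.7, -238.7, 184.4]
ee_rot: [0.73, -0.683, -0.001, 0.0]
contact_force: [0.4, 0.2, -0.9]
gripper_width: 43.1
grasp_force: 61.2
```

>>> step_arm(
  motion=[
    {"dr":[0,0,0],"slide":[0,0,0],"jaw":35},
    {"dr":[0,0,0],"slide":[0,0,0],"jaw":35},
    {"dr":[0,0,0],"slide":[0,0,20],"jaw":35},
    {"dr":[0,0,0],"slide":[0,0,40],"jaw":35},
    {"dr":[0,0,0],"slide":[0,0,57],"jaw":35},
    {"dr":[0,0,0],"slide":[0,0,69],"jaw":35},
    {"dr":[0,0,0],"slide":[0,0,79],"jaw":35},
    {"dr":[0,0,0],"slide":[0,0,79],"jaw":35},
  ],
)

```text
clock: 69.95
position: [520.1, -236.5, 105.7]
ee_rot: [0.731, -0.682, -0.001, 0.0]
contact_force: [-0.4, -0.3, -0.1]
gripper_width: 42.5
grasp_force: 61.2
```

>>> step_arm(
  motion=[
    {"dr":[0,0,0],"slide":[0,0,2],"jaw":35},
    {"dr":[0,0,0],"slide":[0,0,4],"jaw":35},
    {"dr":[0,0,0],"slide":[0,0,6],"jaw":35},
    {"dr":[0,0,0],"slide":[0,0,7],"jaw":35},
    {"dr":[0,0,0],"slide":[0,0,7],"jaw":35},
    {"dr":[0,0,0],"slide":[0,0,7],"jaw":35},
    {"dr":[0,0,0],"slide":[0,0,7],"jaw":35},
    {"dr":[0,0,0],"slide":[0,0,7],"jaw":35},
  ],
)

```text
clock: 70.95
position: [520.3, -237.1, 100.0]
ee_rot: [0.731, -0.682, 0.0, 0.0]
contact_force: [-2.6, 1.6, 5.6]
gripper_width: 42.7
grasp_force: 61.4
```

>>> step_arm(
  motion=[
    {"dr":[0,0,0],"slide":[0,0,0],"jaw":50},
    {"dr":[0,0,0],"slide":[0,0,0],"jaw":65},
    {"dr":[0,0,0],"slide":[0,0,0],"jaw":65},
    {"dr":[0,0,0],"slide":[0,0,-20],"jaw":65},
    {"dr":[0,0,0],"slide":[0,0,-60],"jaw":65},
    {"dr":[0,0,0],"slide":[0,0,-110],"jaw":65},
    {"dr":[0,0,0.25],"slide":[0,0,-160],"jaw":80},
    {"dr":[0,0,0.5],"slide":[0,0,-200],"jaw":80},
  ],
)

```text
clock: 71.95
position: [520.5, -237.0, 301.6]
ee_rot: [-0.707, 0.708, -0.001, 0.001]
contact_force: [0.9, 0.4, -0.6]
gripper_width: 80.0
grasp_force: 0.0
```

>>> step_arm(
  motion=[
    {"dr":[0,0,0],"slide":[30,30,0],"jaw":80},
    {"dr":[0,0,0],"slide":[65,45,0],"jaw":80},
    {"dr":[0,0,0],"slide":[65,45,0],"jaw":80},
    {"dr":[0,0,0],"slide":[65,45,0],"jaw":80},
    {"dr":[0,0,0],"slide":[65,45,0],"jaw":80},
    {"dr":[0,0,0],"slide":[65,45,0],"jaw":80},
    {"dr":[0,0,0],"slide":[65,45,0],"jaw":80},
    {"dr":[0,0,0],"slide":[65,45,0],"jaw":80},
  ],
)

```text
clock: 72.95
position: [475.4, -301.7, 299.3]
ee_rot: [-0.707, 0.707, 0.0, 0.0]
contact_force: [0.2, 0.7, 0.9]
gripper_width: 79.8
grasp_force: 0.0
```

```bash
python3 upchk.py; python3 - <<'E'
from h import *
im=cv2.imread("pics/up.png"); st=arm.read_state(); K,V,_=cam("wrist",st)
hsv=cv2.cvtColor(im,cv2.COLOR_BGR2HSV)
m=cv2.inRange(hsv,(0,170,60),(6,255,255))
for c in cv2.findContours(m,0,2)[0]:
    if cv2.contourArea(c)>900: e=cv2.minEnclosingCircle(c); print("red",px2plane(K,V,e[0],122)[0].round(1),e)
# side-view check: caps and collar
for n in("scene","side"):
    K,V,_=cam(n); s=optics.get_image(n); h=cv2.cvtColor(s,cv2.COLOR_BGR2HSV)
    for nm,P in(("b1",(527.8,-337)),("b2",(424,-344)),("b3",(520.4,-234))):
        top=w2px(K,V,[*P,164])[0]; bot=w2px(K,V,[*P,90])[0]; c=s[int(top[1])+3,int(top[0])]; d=s[int(bot[1]),int(bot[0])]
        print(n,nm,top.round(),"cap bgr",c,"body bgr",d)
E
```

```text
72.95 [ 475.4 -301.7  299.3]
cap at z164 [528.5, -336.1, 206.5, 144.5, 18.100000381469727]
cap at z164 [426.2, -344.0, 346.5, 133.5, 18.200000762939453]
red [ 472.9 -293.7  122. ] ((281.6552734375, 186.05267333984375), 27.154193878173828)
scene b1 [376. 135.] cap bgr [203 211 215] body bgr [141 151 157]
scene b2 [411. 148.] cap bgr [221 223 223] body bgr [133 138 139]
scene b3 [355. 151.] cap bgr [182 189 194] body bgr [41 37 45]
side b1 [283. 149.] cap bgr [184 192 193] body bgr [47 49 58]
side b2 [316. 148.] cap bgr [185 192 195] body bgr [179 190 193]
side b3 [286. 157.] cap bgr [185 192 194] body bgr [44 46 54]
```

```bash
python3 -c "
from bench import arm; print(arm.job_done())"
```

```text
the job is handed in; nothing more can be done
None
```

The job is handed in at about 73 s: 4 jars stand in the bottom pockets, the divider and collar are seated on the post, and 3 bottles stand upright in the divider. The carton and tub were not approached or touched, though I didn't re-measure them; the third bottle's final check was by its seating height and the fixed cameras, because the wrist camera missed its cap.

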